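Stack the cup boards on the sliding tray and run it to the dispenser

ROBOT

A 6-joint arm with a two-finger parallel gripper is mounted at the origin on the work surface. World frame = base frame: x ahead of the robot, y to its left, z up, the work surface at z = 0. Lengths are in mm, angles in rad, forces in N, time in s.
With the tool pointing down it reaches from about 325 to 775 mm from the base axis. Payload 5.5 kg.
Tool frame: the origin (TCP) lies at the very end of the fingers, on their centre line; the grasp point (between the pads) lies 19 mm behind it; z points along the fingers, y is the line along which they close (so a half turn about z gives the same grasp; the last joint's range is limited). The gripper opens to 85 mm and grips with 20 to 120 N. Pads are 22 mm wide; open, the fingers measure 114 mm over their backs; the gripper's body (76 mm by 85 mm) begins 54 mm behind the grasp point. The pads swing forward as they close: fully open they stand 13 mm farther back than shut.
Start: joints at [1.053, 0.091, 1.231, -0, 1.82, -0.057], TCP at [266.805, 537.43, 203.975] pointing down, gripper open.
Joint ranges: [-2.87, 2.87], [-0.86, 2.18], [0.17, 2.46], [-1.51, 4.65], [0.06, 2.69], [-2.65, 2.65]. Speed limits (rad/s): [2.57, 2.57, 3.01, 3.14, 3.14, 3.14].

INTERFACE

Orientations are given as a 3x3 rotation matrix whose columns are the frame's x, y, z axes.
In Python, from plant import ctrl gives the robot as it stands.
- The arm moves only by the tool servo_tool, never from a script. Its arguments are lists of equal length, an entry for each row: "delta_rot": the turn, a rotation vector about the tool's x, y, z scaled (see below), a list of three; "delta_pos": the shift along the tool's x, y, z scaled (see below), a list of three; "grip": the gripper command: -1 is fully open, 1 is shut, values between are in proportion. A call has 1 to 12 rows; each row is the pose to reach, as a shift and turn from the pose commanded when the call began, along the tool's axes at that moment; what a row does not reach only later rows make up. The controller multiplies each number of a shift by 0.12 m and each number of a turn by pi/4 rad. A row lasts 1/12 s, in which the tool goes at most 41.7 mm and 7.16 degrees, less where a joint would pass 70% of its speed; a pose out of reach is approached as far as the arm can. A call with a number of a shift or a turn outside -1 to 1 is refused whole. A call with a gripper value outside its range is refused whole. The fingers move at their own pace and stop on an object; "force" is the grip in N (left out, the last holds). Time passes only in rows, so rows that repeat a pose let the fingers close. It gives the time, the measured TCP pose, the force, the opening and the grip force at its end, in the units of the state.
- ctrl.sense(): the state, without advancing time (a new reading comes with each control period).
- ctrl.snapshot(name): name is "scene" or "top" or "wrist"; returns (picture, depth): 480x640x3 uint8, blue, green, red; 480x640 float32, mm along the optical axis (not along the pixel's ray), 0 where there is no reading.
- ctrl.camera_params(name): a dict with "fx", "fy", "cx", "cy" (pixels), "R" (3x3) and "t" (3): a world point X has camera coordinates R X + t. Camera axes: x right, y down, z forward; pixel columns grow to the right and rows downward; lengths in mm; the calibration is good to about 2 mm. The wrist camera is an equidistant fisheye: a pixel r from the principal point sees the ray r / f radians off the axis. A picture is of the moment at which its call begins: read the wrist's pose just before it. camera_params takes no time and is no camera call; for the wrist camera it gives the pose at the moment of the call.
- ctrl.hand_in(): hands the job in; it is judged then, once.
Trained networks look in the newest picture that a camera, given by its name, has taken for a name from the list of things; names that differ only in an ending like _2 or _b are one class to them, and where a whole thing is asked for, a point or a joint stands for the part that bears it (a point fixed in the world has none). Each returns a list of dicts, best first, with "score" (0 to 1); they miss things now and then, are a little off and sometimes report something else, mostly with a low value. They report only what shows in the picture. A call takes as long as a camera call. They do not tell look-alikes from the thing itself.
- ctrl.trace(thing, camera): "region" (480x640 bool, what is visible of it) and "rect" ([centre column, centre row, width, height] in pixels, round what is visible of it).
The state is a dict: "t": time; "joint_positions": joint angles; "qd": joint speeds; "joint_efforts": joint torques, N m; "position": TCP position; "ee_rot": TCP orientation; "ft_force": force on the tool from outside, world axes, zero at the start; "wrist_torque": the same for the moment, N m; "width": opening from 0.0 (shut) to 1.0 (fully open); "grasp_force": force on a finger pad.
Only numpy, scipy, OpenCV 4.12 (cv2) and the standard library are available. Lean on these libraries where they do the work, as an engineer would, in place of code of your own. Each camera call takes 0.05 s, during which the arm holds its last target. There are 200 camera calls.

TASK

Push the empty sliding tray from the parking end along its rail into the next stop, the loading stop in the middle, and there stack every bamboo board from the counter squarely into one pile on the tray's cork mark, with their notches facing along the rail. Then push the loaded tray on into the last stop, by the dispenser, and only when it sits there stand the short glass upright on the middle of the pile. Leave the dish, tall glass, spoon and scoop where they are.

Things in the scene. Friction and masses are not known exactly. Their poses are not given: they have to be found in the camera images.
- rail: twin-bar aluminium slide rail fixed on the counter, 620 mm long (y), 160 mm wide, 20 mm high; origin: centre of its underside. Its y axis points to the parking end (left as the robot sees it); three dark cross bars mark the parking (y = +170 mm), loading (y = 0) and dispenser (y = -170 mm) stops
- tray (a joint): tray travel in m, growing towards the dispenser end (rail's -y): 0 parking, 0.17 loading, 0.34 dispenser stop. Spring detents: left alone it rolls into a stop and rests within 3 mm; leaving one takes up to 6 N, plus damping 50 N per m/s. Pushed from parking past 0.085, or from loading past 0.255, it is drawn into the next stop by itself. Starts in the parking stop
- pad (a point): centre of the thin cork mark (104 x 100 mm, no height) on the inner floor of the steel sliding tray, 30 mm above the counter; its axes are the rail's: x across the rail, y along it to the parking end, z up. The tray is 190 x 190 mm outside, its rim 4 mm wide and 6 mm above the inner floor; its underside is 24 mm above the counter, so a board may slip under its edge
- handle (a point): top centre of the upright steel push plate on the tray's parking end: 70 mm wide (x), 10 mm thick (y), its top 54 mm above the tray's inner floor and 98 mm from the pad's centre along +y of the pad. Push its outer face, or pinch it from above
- glass: the short clear glass cup, rim 60 mm across, 72 mm high, slightly narrower at the foot, 130 g; stands in the row with the boards; origin: centre of its underside
- dish: bystander: white ceramic sauce dish, 68 mm across, 26 mm high, in the row with the boards; origin: centre of its underside
- tall_glass: bystander: tall clear glass, 68 mm across, 120 mm high, standing at the right, past the row and the rail; origin: centre of its underside
- spoon: bystander: white ceramic spoon, 140 mm long along its x; at the far left; origin under its middle
- scoop: bystander: pink plastic scoop, about 160 mm long along its x, 62 mm wide, 35 mm high; at the left; origin under the middle of its blade
- board1: bamboo cup board, flat, 100 (x) x 96 (y) x 14 mm thick, 90 g, two thin dark lines on top along y. Each of its two sides that face +y and -y has a finger notch 50 mm long and 20 mm deep at the middle, so its waist there is 56 mm wide along y: grip it by the waist. Lies flat on the counter in the row before the rail; origin: centre of its underside. 3 to 5 of the boards are present
- board2: bamboo cup board, flat, 100 (x) x 96 (y) x 14 mm thick, 90 g, two thin dark lines on top along y. Each of its two sides that face +y and -y has a finger notch 50 mm long and 20 mm deep at the middle, so its waist there is 56 mm wide along y: grip it by the waist. Lies flat on the counter in the row before the rail; origin: centre of its underside. 3 to 5 of the boards are present
- board3: bamboo cup board, flat, 100 (x) x 96 (y) x 14 mm thick, 90 g, two thin dark lines on top along y. Each of its two sides that face +y and -y has a finger notch 50 mm long and 20 mm deep at the middle, so its waist there is 56 mm wide along y: grip it by the waist. Lies flat on the counter in the row before the rail; origin: centre of its underside. 3 to 5 of the boards are present
- board4: bamboo cup board, flat, 100 (x) x 96 (y) x 14 mm thick, 90 g, two thin dark lines on top along y. Each of its two sides that face +y and -y has a finger notch 50 mm long and 20 mm deep at the middle, so its waist there is 56 mm wide along y: grip it by the waist. Lies flat on the counter in the row before the rail; origin: centre of its underside. 3 to 5 of the boards are present
- board5: bamboo cup board, flat, 100 (x) x 96 (y) x 14 mm thick, 90 g, two thin dark lines on top along y. Each of its two sides that face +y and -y has a finger notch 50 mm long and 20 mm deep at the middle, so its waist there is 56 mm wide along y: grip it by the waist. Lies flat on the counter in the row before the rail; origin: centre of its underside. 3 to 5 of the boards are present
Mind the look-alikes: they are no part of the job. Leave any green or turquoise look-alike of the board1 alone. What is shaped like the glass but yellow is not meant.

How it is judged:
By the outcome, as a careful person would: the job done as asked, in the order asked, and still so for the second after the job is handed in, with the robot touching nothing.
Of board1, board2, board3, board4, board5 only 3 to 5 are there at a start; the rules pass over those that are not, and their reading is None.
At some moment in a run one of board1, board2, board3, board4, board5 may be knocked a few centimetres aside while the robot is not near it.
It also fails if it takes over 210 s, if anything falls off the work surface, if the arm or the gripper's body presses on something with over 40 N, if the wrist force passes 120 N, or if a joint passes its speed limit or range.

## Working session

There is one attempt and no reset: what is moved stays moved. The work goes in short steps, Python scripts to look and compute and a tool call to move; the robot and the scene stay as the last step left them, time stands still between calls to the robot, and variables do not carry over. Pictures are saved under pics/ and viewed, at most 14 in all, crops included, and the job is handed in when it is done.

Besides the shell and the picture viewer there is one more tool, called after "Call:" as name(argument=value, ...) on one line, values as JSON. servo_tool: Moves the arm, as the interface text tells. Shifts and turns lie within -1 to 1; 1 stands for 0.12 m of shift or pi/4 rad of turn. Its arguments: {"type":"object","properties":{"delta_rot":{"type":"array"},"delta_pos":{"type":"array"},"grip":{"type":"array"},"force":{"type":"number"}},"required":["delta_rot","delta_pos","grip"]}

```bash
mkdir -p pics; ls; python3 - <<'E'
from plant import ctrl
import cv2,numpy as np
s=ctrl.sense();print(s['t'],s['position'],np.round(s['ee_rot'],3).tolist(),s['width'])
for n in("scene","top"):
    p,d=ctrl.snapshot(n);cv2.imwrite(f"pics/{n}0.png",p);np.save(f"{n}0.npy",d)
    c=ctrl.camera_params(n);print(n,c['fx'],c['fy'],c['cx'],c['cy'],np.round(c['R'],3).tolist(),np.round(c['t'],1).tolist())
E
```

```text
pics
0.0 [266.62772096 537.14443733 202.85750391] [[-0.896, 0.445, -0.001], [0.445, 0.896, -0.002], [0.0, -0.002, -1.0]] 1.0038336631153133
scene 475.93915295886444 475.93915295886444 322.0579708161612 233.76179402684997 [[-0.271, 0.962, -0.006], [0.603, 0.165, -0.781], [-0.75, -0.215, -0.625]] [112.3, -206.1, 1786.9]
top 572.5732214304821 572.5732214304821 322.1547970035458 231.32502735882215 [[-0.021, -1.0, -0.01], [-0.983, 0.022, -0.182], [0.182, 0.006, -0.983]] [40.1, 451.6, 1471.9]
```

View pics/top0.png

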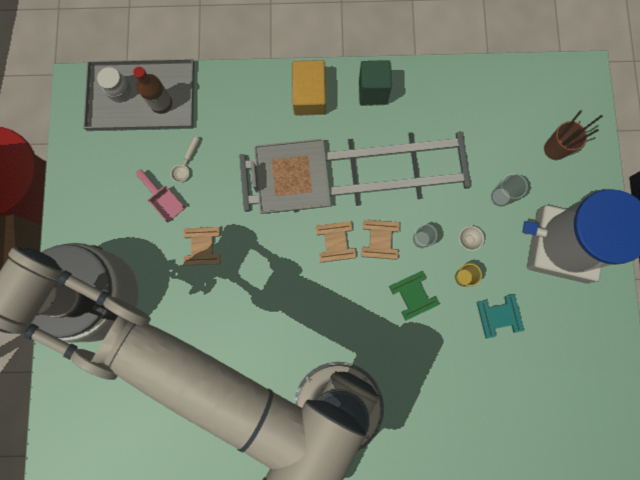

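View pics/scene0.png

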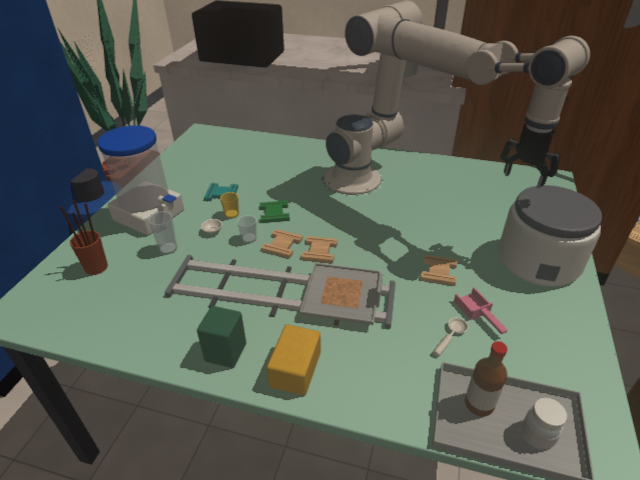

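The top view shows bamboo boards at (203,246), (336,242) and (380,239), the short glass at (425,236) and the tray's cork at (292,176). The candidates that could be mistaken for these are:
- **Boards:** green (414,295) and turquoise (500,316) are rejected by colour.
- **Glass:** yellow cup (468,274) is rejected by colour, and the tall glass (510,190) by height.

The arm may hide more boards.

```bash
cat > h.py <<'E'
from plant import ctrl
import cv2,numpy as np
def world(cam,uv,z):
    c=ctrl.camera_params(cam) if isinstance(cam,str) else cam
    R,t=np.array(c['R']),np.array(c['t']);uv=np.atleast_2d(np.float64(uv))
    a=np.c_[(uv[:,0]-c['cx'])/c['fx'],(uv[:,1]-c['cy'])/c['fy']]
    if cam=="wrist" or (isinstance(cam,dict) and cam.get('fish')):
        r=np.hypot(*a.T)+1e-12;ray=np.c_[a*(np.sin(r)/r)[:,None],np.cos(r)]
    else: ray=np.c_[a,np.ones(len(a))]
    o=-R.T@t;w=ray@R
    return o+w*((z-o[2])/w[:,2])[:,None]
def bamboo(p):
    h=cv2.cvtColor(p,cv2.COLOR_BGR2HSV)
    m=cv2.inRange(h,(5,70,60),(20,200,255));return cv2.morphologyEx(m,cv2.MORPH_OPEN,np.ones((2,2)))
def blobs(m,amin=300):
    n,l,s,c=cv2.connectedComponentsWithStats(m)
    return [(l==i,s[i],c[i]) for i in range(1,n) if s[i][4]>amin]
def rectw(cam,reg,z):
    v,u=np.nonzero(reg);w=world(cam,np.c_[u,v],z)[:,:2].astype(np.float32)
    (c,sz,a)=cv2.minAreaRect(w);a=(a+45)%90-45
    return np.round(c,1),np.round(sz,1),round(a,2)
E
python3 - <<'E'
from h import *
p,_=ctrl.snapshot("top")
for reg,s,c in blobs(bamboo(p),150): print('blob',np.round(c),s[4],rectw("top",reg,14 if c[1]>210 else 30))
for n in("board1","glass","pad","handle","tray","rail","dish","tall_glass"):
    for d in ctrl.trace(n,"top")[:6]:
        z={'board1':14,'pad':36,'tray':36,'handle':84,'rail':20,'glass':72}.get(n,20)
        if d['region'].any(): print(n,round(d['score'],2),np.round(d['rect']),rectw("top",d['region'],z))
# rail bars endpoints visually: crop
cr=cv2.resize(p[120:280,180:500],(800,400),interpolation=cv2.INTER_CUBIC);cv2.imwrite("pics/crop1.png",cr)
E
```

```text
blob [309.  84.] 1387 (array([873.9,  57.1]), array([ 87.1, 134.5]), -0.67)
blob [147.  90.] 242 (array([867.2, 515.4]), array([61.7, 46.7]), -19.25)
blob [563. 143.] 683 (array([ 693.4, -636.4]), array([ 82.8, 126.2]), 22.86)
blob [292. 176.] 1361 (array([607.9, 108. ]), array([103.9,  99.6]), 4.91)
blob [ 10. 238.] 294 (array([455.9, 872.1]), array([125.6,  25.7]), 1.76)
blob [381. 240.] 1039 (array([ 430.5, -127.7]), array([94.9, 99.7]), -5.79)
blob [336. 242.] 1022 (array([427.1,  -7.3]), array([99.4, 95. ]), 5.99)
blob [202. 246.] 1025 (array([423.5, 352.4]), array([99.1, 94.6]), 1.32)
board1 0.84 [335. 241.  40.  42.] (array([428.6,  -3.7]), array([103.6,  95.6]), 4.54)
board1 0.8 [382. 239.  38.  40.] (array([ 432.3, -125.3]), array([ 95. , 101.8]), -6.08)
board1 0.76 [202. 246.  37.  37.] (array([424.1, 354.1]), array([104.1,  96.5]), 1.34)
board1 0.74 [414. 295.  50.  48.] (array([ 280.8, -206.5]), array([100. ,  95.9]), 23.78)
board1 0.66 [500. 316.  46.  42.] (array([ 219.6, -429.4]), array([ 97.2, 103.4]), 11.6)
glass 0.83 [467. 274.  28.  24.] (array([ 324.2, -338.7]), array([54.6, 64.5]), 42.51)
glass 0.58 [426. 236.  26.  25.] (array([ 429.4, -234.3]), array([56.1, 63.7]), 43.2)
handle 0.89 [290. 174.  80.  73.] (array([595.4, 113. ]), array([188.6, 196.8]), 4.86)
tray 0.96 [293. 177.  82.  72.] (array([608.4, 115.9]), array([192.8, 203.3]), 4.7)
rail 0.82 [355. 174. 231.  81.] (array([625.1, -60. ]), array([198.3, 619.6]), 4.18)
dish 0.72 [335. 243.  39.  41.] (array([427.8,  -4. ]), array([101.5,  96.4]), 6.28)
dish 0.7 [472. 238.  25.  24.] (array([ 428.1, -368.8]), array([65.1, 64.1]), 42.04)
tall_glass 0.92 [509. 191.  38.  35.] (array([ 556.5, -477.8]), array([ 71.8, 112.1]), 42.84)
tall_glass 0.41 [201. 248.  38.  39.] (array([422.8, 353.7]), array([ 97.1, 104.9]), -0.42)
```

View pics/crop1.png

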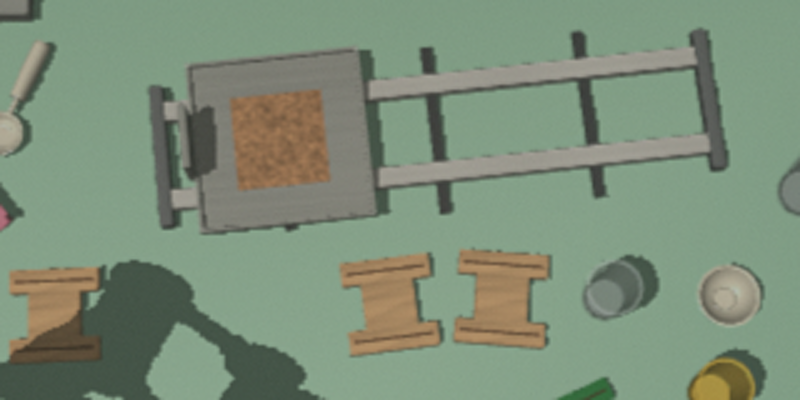

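In the crop, the cork centre (280,140), the two near boards and the clear short glass (612,290) match the choice above. The rail is turned +4.9°. I'm turning the tool into line with the rail and heading for the handle.

Call:
servo_tool(delta_rot=[[0,0,-0.7],[0,0,-0.7],[0,0,-0.7],[0,0,-0.7],[0,0,-0.7],[0,0,-0.7]], delta_pos=[[-1,-0.33,0],[-1,-0.33,0],[-1,-0.33,0],[-1,-0.33,0],[-1,-0.33,0],[-1,-0.33,0]], grip=[0,0,0,0,0,0])

```text
t: 1.05
position: [357.5, 447.8, 204.2]
ee_rot: [[-0.996, -0.089, 0.0], [-0.089, 0.996, 0.0], [-0.0, 0.0, -1.0]]
ft_force: [-0.1, -1.3, 0.5]
width: 0.5
grasp_force: 0.0
```

Call:
servo_tool(delta_rot=[[0,0,0],[0,0,0],[0,0,0],[0,0,0],[0,0,0]], delta_pos=[[-0.91,-1,0],[-0.91,-1,0],[-0.91,-1,0],[-0.91,-1,0],[-0.91,-1,0]], grip=[0,0,0,0,0])

```text
t: 1.47
position: [480.0, 334.5, 203.4]
ee_rot: [[-0.997, -0.08, 0.001], [-0.08, 0.997, -0.003], [-0.001, -0.003, -1.0]]
ft_force: [-0.5, 0.9, -0.2]
width: 0.499
grasp_force: 0.0
```

Call:
servo_tool(delta_rot=[[0,0,0],[0,0,0],[0,0,0],[0,0,0],[0,0,0],[0,0,0]], delta_pos=[[-0.91,-1,0],[-0.91,-1,0],[-0.91,-1,0],[-0.91,-1,0],[-0.91,-1,0],[-0.91,-1,0]], grip=[0,0,0,0,0,0])

```text
t: 1.97
position: [596.2, 228.1, 203.0]
ee_rot: [[-0.996, -0.084, -0.002], [-0.084, 0.996, -0.0], [0.002, -0.0, -1.0]]
ft_force: [-0.6, 0.1, 0.6]
width: 0.5
grasp_force: 0.0
```

```bash
python3 - <<'E'
from h import *
s=ctrl.sense();c=ctrl.camera_params("wrist");p,d=ctrl.snapshot("wrist");cv2.imwrite("pics/w1.png",p)
print(s['position'],{k:np.round(v,3).tolist() for k,v in c.items()})
p,_=ctrl.snapshot("top")
for reg,st,ct in blobs(bamboo(p),150): print('blob',np.round(ct),st[4],rectw("top",reg,14 if ct[1]>210 else 30))
E
```

```text
[596.23031544 228.14789855 202.97670609] {'fx': 371.648, 'fy': 371.648, 'cx': 319.934, 'cy': 240.192, 'R': [[-0.085, 0.996, -0.001], [0.944, 0.08, 0.321], [0.32, 0.026, -0.947]], 't': [-175.29, -621.779, 182.501]}
blob [309.  84.] 1397 (array([873.8,  57.1]), array([ 87.1, 134.7]), -0.67)
blob [147.  89.] 257 (array([867.9, 513.7]), array([60.9, 49.2]), -14.12)
blob [563. 143.] 699 (array([ 693.3, -636.4]), array([ 82.8, 126.3]), 23.12)
blob [292. 176.] 1359 (array([608. , 107.9]), array([104. ,  99.7]), 4.71)
blob [ 10. 270.] 1009 (array([391.7, 867.6]), array([251.4,  39.7]), 4.64)
blob [381. 240.] 997 (array([ 430.7, -127. ]), array([92.9, 99.7]), -5.82)
blob [336. 242.] 1013 (array([427. ,  -6.7]), array([99.7, 93.6]), 6.14)
blob [203. 247.] 1051 (array([423.2, 352.3]), array([99.6, 94.6]), 1.32)
```

View pics/w1.png

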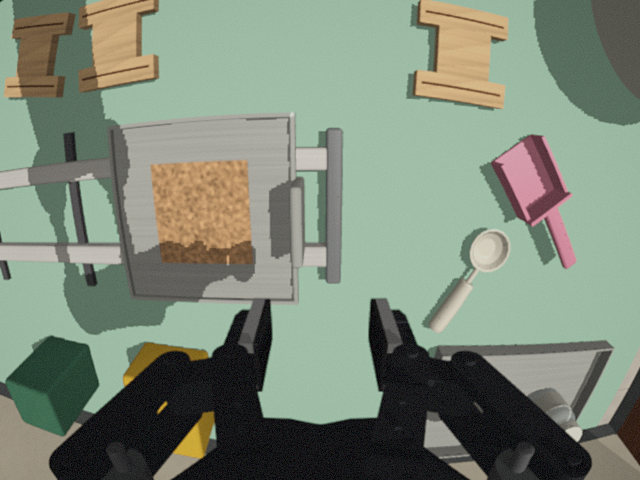

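The wrist view shows three boards, the cork centred at (202,212) and the handle top edge at (297,222).

```bash
python3 - <<'E'
from h import *
c=ctrl.camera_params("wrist");c['fish']=1
p=cv2.imread("pics/w1.png");d=None
print(np.round(world(c,[[297,180],[297,265],[297,222]],84),1))
for reg,st,ct in blobs(bamboo(p),1500): print(np.round(ct),rectw(c,reg,30 if abs(ct[0]-202)<30 and abs(ct[1]-212)<30 else 14))
E
```

```text
[[561.9 207.6  84. ]
 [633.7 212.6  84. ]
 [596.2 210.1  84. ]]
[118.  44.] (array([432.9,   0.9]), array([102.2, 100.5]), 6.35)
[461.  55.] (array([427.3, 356.6]), array([101.8,  98.2]), 1.4)
[39. 57.] (array([ 437.5, -116.6]), array([105.4,  99.1]), -5.62)
[204. 213.] (array([612.6, 112.7]), array([104.4, 100.2]), 5.12)
```

Call:
servo_tool(delta_rot=[[0,0,0],[0,0,0],[0,0,0],[0,0,0],[0,0,0],[0,0,0]], delta_pos=[[0,-0.17,0],[0,-0.17,0.3],[0,-0.17,0.6],[0,-0.17,0.8],[0,-0.17,0.85],[0,-0.17,0.85]], grip=[0,0,0,0,0,0])

```text
t: 2.57
position: [595.2, 209.8, 99.7]
ee_rot: [[-0.996, -0.091, -0.004], [-0.091, 0.996, -0.001], [0.004, -0.001, -1.0]]
ft_force: [-0.3, -0.1, 1.0]
width: 0.499
grasp_force: 0.0
```

Call:
servo_tool(delta_rot=[[0,0,0],[0,0,0],[0,0,0],[0,0,0],[0,0,0],[0,0,0]], delta_pos=[[0,0,0.1],[0,0,0.2],[0,0,0.3],[0,0,0.34],[0,0,0.34],[0,0,0.34]], grip=[0,0,0,0,0,0])

```text
t: 3.07
position: [597.2, 208.6, 60.9]
ee_rot: [[-0.996, -0.089, -0.001], [-0.089, 0.996, -0.0], [0.001, -0.0, -1.0]]
ft_force: [0.4, 0.9, 0.5]
width: 0.497
grasp_force: 0.0
```

Call:
servo_tool(delta_rot=[[0,0,0],[0,0,0],[0,0,0],[0,0,0],[0,0,0],[0,0,0],[0,0,0],[0,0,0]], delta_pos=[[0,0,0],[0,0,0],[0,0,0],[0,0,0],[0,0,0],[0,0,0],[0,0,0],[0,0,0]], grip=[1,1,1,1,1,1,1,1], force=30)

```text
t: 3.73
position: [597.3, 208.6, 61.2]
ee_rot: [[-0.996, -0.089, -0.0], [-0.089, 0.996, -0.0], [0.0, -0.0, -1.0]]
ft_force: [0.3, -0.0, 0.2]
width: -0.005
grasp_force: 0.0
```

```bash
python3 - <<'E'
from h import *
p,d=ctrl.snapshot("wrist");cv2.imwrite("pics/w2.png",p)
E
```

```text
(no output)
```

View pics/w2.png

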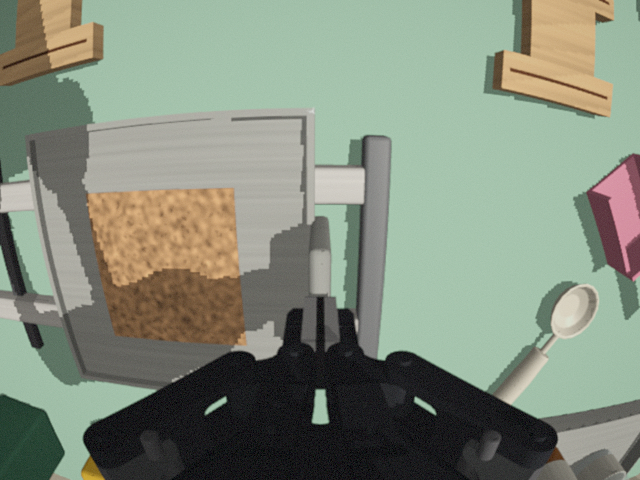

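```bash
python3 - <<'E'
from h import *
s=ctrl.sense();c=ctrl.camera_params("wrist");R,t=np.array(c['R']),np.array(c['t'])
print(s['position'],s['width'],'cam',-R.T@t)
print(np.round(world("wrist",[[320,217],[320,295],[312,250],[330,250]],84),1))
def proj(X):
    q=R@np.array(X)+t;r=np.arctan2(np.hypot(q[0],q[1]),q[2]);k=c['fx']*r/np.hypot(q[0],q[1]);return np.round([c['cx']+k*q[0],c['cy']+k*q[1]])
P=np.array(s['position'])
for dz in(0,20,38): print(proj(P+[0,0,dz]),proj(P+[-11,0,dz]))
p,d=ctrl.snapshot("wrist")
for u,v in((320,230),(320,260),(320,285),(320,315),(300,330),(340,330),(150,240)): 
    z=d[v,u];a=np.array([(u-c['cx'])/c['fx'],(v-c['cy'])/c['fy']]);r=np.hypot(*a);ray=np.r_[a*np.tan(r)/r,1]
    print(u,v,z,np.round(R.T@(ray*z-t),1))
E
```

```text
[597.33960815 208.62567865  61.15890738] 0.002260885176827496 cam [514.53659645 199.92878822 230.17008314]
[[554.2 203.4  84. ]
 [589.5 206.5  84. ]
 [568.7 201.3  84. ]
 [568.  208.8  84. ]]
[323. 288.] [325. 269.]
[323. 308.] [325. 286.]
[323. 329.] [326. 306.]
320 230 183.62946 [568.7 204.7  54.7]
320 260 157.30412 [572.9 205.1  84. ]
320 285 162.05289 [585.1 206.1  83.1]
320 315 139.66298 [586.2 206.3 107.1]
300 330 136.2198 [590.6 199.1 112. ]
340 330 136.18576 [589.3 214.  112.1]
150 240 211.7176 [591.6 102.1  29.8]
```

```bash
cat >> h.py <<'E'
def cloud(c,d):
    R,t=np.array(c['R']),np.array(c['t']);v,u=np.mgrid[:480,:640]
    a=np.dstack([(u-c['cx'])/c['fx'],(v-c['cy'])/c['fy']]);r=np.hypot(a[...,0],a[...,1])+1e-9
    ray=np.dstack([a*(np.tan(r)/r)[...,None],np.ones((480,640))])
    return (ray*d[...,None]-t)@R
E
python3 - <<'E'
from h import *
c=ctrl.camera_params("wrist");p,d=ctrl.snapshot("wrist");X=cloud(c,d)
for v in range(270,345,6):
    print(v,[f"{X[v,u,0]:.0f},{X[v,u,1]:.0f},{X[v,u,2]:.0f}|{p[v,u].mean():.0f}" for u in (280,296,305,313,320,328,336,345,360)])
cv2.imwrite("pics/w2c.png",cv2.resize(p[200:380,220:420],(800,720))[:600])
E
```

```text
270 ['603,184,29|106', '603,193,28|102', '602,199,30|96', '578,202,84|150', '578,206,83|173', '577,209,84|167', '613,219,-0|179', '612,225,0|151', '604,233,18|64']
276 ['607,184,30|101', '606,194,30|102', '605,199,30|107', '581,203,84|153', '580,206,84|173', '580,209,83|164', '618,220,-1|179', '618,226,-2|114', '609,234,16|72']
282 ['611,184,30|101', '610,194,30|104', '610,199,29|103', '584,203,83|150', '583,206,83|173', '584,210,82|165', '621,220,0|177', '621,227,-1|110', '612,234,18|78']
288 ['615,185,30|97', '614,194,30|100', '614,200,29|100', '587,203,83|152', '587,206,83|172', '586,210,84|163', '627,221,-2|179', '626,227,-1|109', '617,235,17|82']
294 ['619,185,30|102', '618,194,30|103', '617,200,30|100', '589,203,84|101', '589,206,84|110', '590,210,82|156', '631,221,-1|178', '631,228,-0|142', '620,235,19|81']
300 ['623,185,30|104', '622,195,30|103', '587,200,95|100', '587,203,95|101', '586,206,95|21', '586,210,94|98', '586,213,94|152', '635,228,-0|133', '624,235,19|94']
306 ['627,185,31|96', '626,195,30|102', '587,200,100|99', '586,203,101|97', '586,206,100|32', '586,209,99|100'
[... 361 characters left out ...]
17,102|23', '638,237,18|109']
324 ['640,186,30|101', '591,197,108|20', '587,201,113|99', '586,204,115|103', '587,206,113|30', '586,209,114|99', '585,212,114|101', '589,216,108|27', '643,238,18|109']
330 ['644,186,31|101', '591,198,112|18', '587,201,118|97', '587,204,117|101', '586,206,118|27', '586,209,118|81', '585,212,118|95', '589,216,112|23', '648,239,18|114']
336 ['649,186,30|107', '591,198,116|21', '586,201,122|98', '587,204,122|98', '586,206,122|13', '586,209,122|81', '586,212,122|84', '589,216,116|23', '652,239,19|121']
342 ['655,186,29|175', '586,198,127|33', '586,201,126|81', '586,204,126|98', '587,206,124|32', '587,209,124|97', '585,212,126|71', '584,214,127|34', '658,240,18|124']
```

View pics/w2c.png

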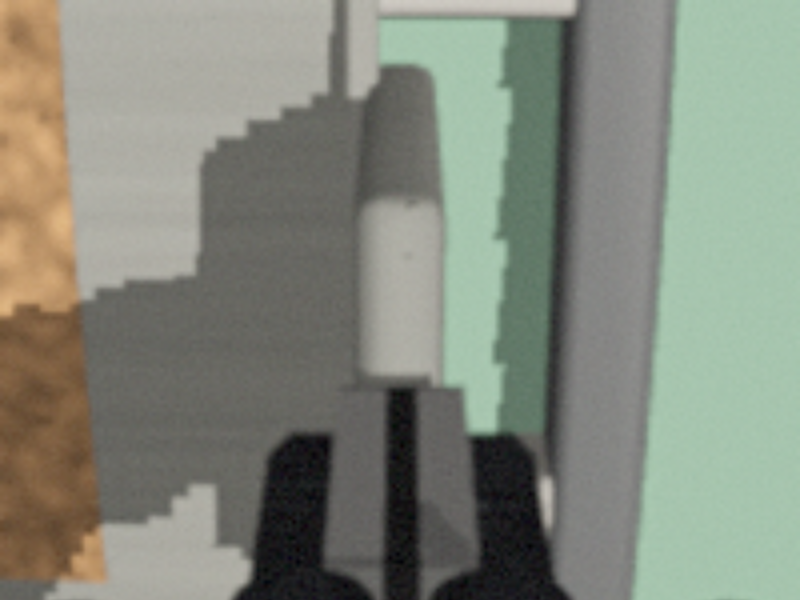

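The fingers shut just above the plate: the wrist depth puts their tips near z≈92, while the reported TCP is at 61. The real tips therefore sit about 30 mm behind the reported TCP. I'll reopen, go 30 mm lower and pinch again, watching the force.

Call:
servo_tool(delta_rot=[[0,0,0],[0,0,0],[0,0,0],[0,0,0],[0,0,0],[0,0,0],[0,0,0],[0,0,0],[0,0,0],[0,0,0]], delta_pos=[[0,0,0],[0,0,0],[0,0,0],[0,0,0],[0,0,0],[0,0,0.05],[0,0,0.12],[0,0,0.2],[0,0,0.25],[0,0,0.25]], grip=[0,0,0,0,0,0,0,0,0,0])

```text
t: 4.72
position: [595.8, 208.2, 28.0]
ee_rot: [[-0.996, -0.089, -0.004], [-0.089, 0.996, -0.001], [0.004, -0.001, -1.0]]
ft_force: [-0.4, 0.4, -0.0]
width: 0.498
grasp_force: 0.0
```

Call:
servo_tool(delta_rot=[[0,0,0],[0,0,0],[0,0,0],[0,0,0],[0,0,0],[0,0,0],[0,0,0],[0,0,0]], delta_pos=[[0,0,0],[0,0,0],[0,0,0],[0,0,0],[0,0,0],[0,0,0],[0,0,0],[0,0,0]], grip=[1,1,1,1,1,1,1,1], force=30)

```text
t: 5.38
position: [597.7, 208.7, 31.8]
ee_rot: [[-0.996, -0.089, 0.001], [-0.089, 0.996, 0.0], [-0.001, 0.0, -1.0]]
ft_force: [-0.4, 0.1, 2.1]
width: 0.108
grasp_force: 31.9
```

Call:
servo_tool(delta_rot=[[0,0,0],[0,0,0],[0,0,0],[0,0,0],[0,0,0],[0,0,0],[0,0,0],[0,0,0],[0,0,0],[0,0,0],[0,0,0],[0,0,0]], delta_pos=[[0,-0.06,0],[0,-0.14,0],[0,-0.22,0],[0,-0.3,0],[0,-0.39,0],[0,-0.48,0],[0,-0.57,0],[0,-0.66,0],[0,-0.75,0],[0,-0.84,0],[0,-0.92,0],[0,-1,0]], grip=[1,1,1,1,1,1,1,1,1,1,1,1])

```text
t: 6.38
position: [607.9, 88.6, 31.7]
ee_rot: [[-0.996, -0.089, 0.0], [-0.089, 0.996, 0.0], [-0.0, 0.0, -1.0]]
ft_force: [-1.9, 1.2, 5.5]
width: 0.113
grasp_force: 32.4
```

Call:
servo_tool(delta_rot=[[0,0,0],[0,0,0],[0,0,0],[0,0,0],[0,0,0],[0,0,0],[0,0,0],[0,0,0],[0,0,0]], delta_pos=[[0,-0.08,0],[0,-0.16,0],[0,-0.24,0],[0,-0.31,0],[0,-0.37,0],[0,-0.42,0],[0,-0.42,0],[0,-0.42,0],[0,-0.42,0]], grip=[1,1,1,1,1,1,1,1,1])

```text
t: 7.13
position: [612.3, 37.5, 31.8]
ee_rot: [[-0.996, -0.088, -0.0], [-0.088, 0.996, -0.001], [0.0, -0.001, -1.0]]
ft_force: [-3.3, -0.4, 5.4]
width: 0.113
grasp_force: 32.5
```

Call:
servo_tool(delta_rot=[[0,0,0],[0,0,0],[0,0,0],[0,0,0],[0,0,0],[0,0,0],[0,0,0],[0,0,0]], delta_pos=[[0,0,0],[0,0,0],[0,0,0],[0,0,0],[0,0,0],[0,0,0],[0,0,0],[0,0,0]], grip=[0.3,0.3,0.3,0.3,0.3,0.3,0.3,0.3])

```text
t: 7.8
position: [612.5, 38.9, 31.1]
ee_rot: [[-0.996, -0.089, -0.0], [-0.089, 0.996, -0.0], [0.0, -0.0, -1.0]]
ft_force: [0.6, -0.5, 0.2]
width: 0.354
grasp_force: 0.0
```

Call:
servo_tool(delta_rot=[[0,0,0],[0,0,0],[0,0,0],[0,0,0],[0,0,0],[0,0,0]], delta_pos=[[0,0,-0.2],[0,0,-0.5],[0,0,-0.8],[0.3,0,-1],[0.8,0,-1],[1,0,-1]], grip=[0,0,0,0,0,0])

```text
t: 8.3
position: [495.0, 28.4, 153.1]
ee_rot: [[-0.996, -0.089, 0.004], [-0.089, 0.996, -0.0], [-0.004, -0.0, -1.0]]
ft_force: [-0.7, -0.0, 1.2]
width: 0.498
grasp_force: 0.0
```

```bash
cat >> h.py <<'E'
RX,RY=np.array([np.cos(.0855),np.sin(.0855)]),np.array([-np.sin(.0855),np.cos(.0855)])
def topscan():
    p,_=ctrl.snapshot("top")
    for reg,st,ct in blobs(bamboo(p),300):
        if 150<ct[1]<262 and 150<ct[0]<540: print('blob',np.round(ct),st[4],rectw("top",reg,14 if ct[1]>210 else 30))
    return p
E
python3 - <<'E'
from h import *
s=ctrl.sense();print(s['t'],s['position'],s['joint_positions'])
topscan()
c=ctrl.camera_params("wrist");c['fish']=1;p,_=ctrl.snapshot("wrist");cv2.imwrite("pics/w3.png",p)
for reg,st,ct in blobs(bamboo(p),1500): print('w',np.round(ct),st[4],rectw(c,reg,30),'z14',rectw(c,reg,14))
E
```

```text
8.3 [494.9772492   28.35145946 153.14164043] [-1.13425614e-02 -1.98610469e-01  1.59997334e+00 -9.96697230e-05
  1.73670166e+00 -1.67137947e+00]
blob [366. 171.] 569 (array([624.6, -85.7]), array([104.4,  55.4]), 3.39)
blob [381. 240.] 1010 (array([ 430.5, -126.9]), array([93.1, 99.9]), -5.79)
blob [334. 237.] 601 (array([441.6,   7.1]), array([75.5, 76.4]), -1.26)
blob [203. 247.] 1029 (array([423.2, 352.3]), array([99.6, 94.6]), 1.32)
w [159. 149.] 8782 (array([ 434.6, -114.9]), array([93.3, 94. ]), -5.67) z14 (array([ 436.2, -122.3]), array([98.4, 99.1]), -5.67)
w [289. 151.] 10744 (array([430.9,  -3.1]), array([94.1, 90.4]), 5.97) z14 (array([432.4,  -4.3]), array([99.2, 95.4]), 5.97)
w [617. 199.] 3975 (array([427.4, 331.2]), array([94.1, 98.9]), 1.46) z14 (array([428.7, 348.4]), array([ 99.3, 104.4]), 1.46)
w [199. 330.] 2988 (array([608.5, -73.5]), array([64.4, 77.3]), 4.2) z14 (array([619.8, -78.6]), array([67.9, 81.5]), 4.2)
```

Call:
servo_tool(delta_rot=[[0,0,-0.02],[0,0,-0.02],[0,0,-0.02],[0,0,-0.02],[0,0,-0.02],[0,0,-0.02]], delta_pos=[[0.3,-0.12,0.2],[0.54,-0.22,0.5],[0.54,-0.22,0.6],[0.54,-0.22,0.6],[0.54,-0.22,0.6],[0.54,-0.22,0.6]], grip=[-0.7,-0.7,-0.7,-0.7,-0.7,-0.7])

```text
t: 8.9
position: [434.4, -3.5, 81.2]
ee_rot: [[-0.995, -0.105, 0.003], [-0.105, 0.995, -0.0], [-0.003, -0.0, -1.0]]
ft_force: [0.0, -0.2, 1.2]
width: 0.851
grasp_force: 0.0
```

```bash
python3 - <<'E'
from h import *
s=ctrl.sense();c=ctrl.camera_params("wrist");p,d=ctrl.snapshot("wrist");X=cloud(c,d);cv2.imwrite("pics/w4.png",p)
P=s['position'];print(P,s['width'])
dk=(X[...,2]>P[2]-20)&(X[...,2]<P[2]+80)&(abs(X[...,0]-P[0])<20)&(abs(X[...,1]-P[1])<60)
for sg in(-1,1):
    m=dk&(sg*(X[...,1]-P[1])>5);print(sg,m.sum(),np.percentile(X[m],[0.5,2,50,98],axis=0).round(1).tolist())
c['fish']=1
for reg,st,ct in blobs(bamboo(p),1500): print('w',np.round(ct),st[4],rectw(c,reg,14))
topscan()
E
```

```text
[434.35951042  -3.46854857  81.16642804] 0.8513009723974237
-1 3179 [[425.0, -61.7, 117.0], [425.9, -58.4, 118.8], [431.6, -43.1, 141.9], [447.4, -40.0, 160.6]]
1 3204 [[416.0, 29.9, 117.0], [416.7, 30.1, 119.1], [422.0, 32.1, 141.9], [439.8, 48.4, 160.6]]
w [160. 222.] 13137 (array([ 434.7, -122.8]), array([ 97.8, 102. ]), -5.55)
w [321. 233.] 15941 (array([431.3,  -4.3]), array([100.6,  95.6]), 6.15)
blob [356. 167.] 1173 (array([623.2, -63. ]), array([102.8,  99.8]), 4.6)
blob [383. 240.] 932 (array([ 430.1, -134.4]), array([ 80.9, 100. ]), -6.45)
blob [203. 247.] 1032 (array([423.3, 352.3]), array([99.5, 94.6]), 1.32)
blob [337. 251.] 589 (array([405.8, -12. ]), array([93.5, 64.9]), -1.25)
```

View pics/w4.png

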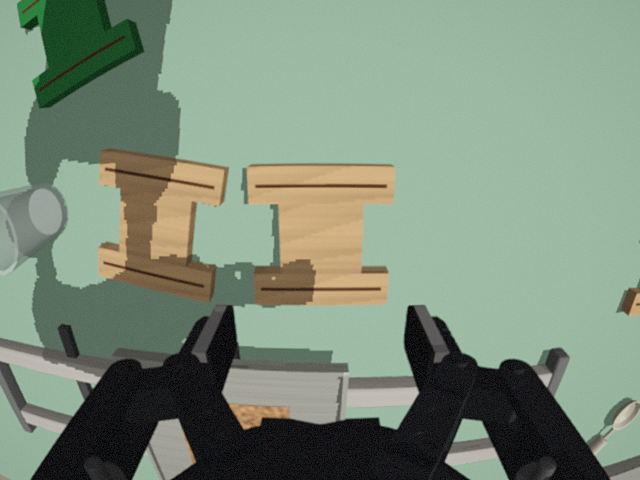

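The wrist view shows the fingers straddling the middle board (321,233). The tips are about 36 mm above the reported TCP, so I'll descend to TCP z≈-30.

Call:
servo_tool(delta_rot=[[0,0,0],[0,0,0],[0,0,0],[0,0,0],[0,0,0],[0,0,0],[0,0,0],[0,0,0],[0,0,0]], delta_pos=[[0,0,0.15],[0,0,0.35],[0,0,0.55],[0,0,0.7],[0,0,0.8],[0,0,0.86],[0,0,0.9],[0,0,0.92],[0,0,0.92]], grip=[-0.7,-0.7,-0.7,-0.7,-0.7,-0.7,-0.7,-0.7,-0.7])

```text
t: 9.75
position: [433.3, -3.6, -30.7]
ee_rot: [[-0.995, -0.105, 0.001], [-0.105, 0.995, -0.0], [-0.001, -0.0, -1.0]]
ft_force: [0.2, -0.1, -0.2]
width: 0.848
grasp_force: 0.0
```

Call:
servo_tool(delta_rot=[[0,0,0],[0,0,0],[0,0,0],[0,0,0],[0,0,0],[0,0,0],[0,0,0]], delta_pos=[[0,0,0],[0,0,0],[0,0,0],[0,0,0],[0,0,0],[0,0,0],[0,0,0]], grip=[1,1,1,1,1,1,1], force=30)

```text
t: 10.33
position: [433.7, -3.7, -30.0]
ee_rot: [[-0.995, -0.104, 0.002], [-0.104, 0.995, -0.0], [-0.002, -0.0, -1.0]]
ft_force: [-0.3, -0.1, 5.9]
width: 0.648
grasp_force: 33.6
```

Call:
servo_tool(delta_rot=[[0,0,0],[0,0,0],[0,0,0],[0,0,0],[0,0,0],[0,0,0],[0,0,0]], delta_pos=[[0,0,-0.12],[0,0,-0.35],[0,0,-0.6],[0,0,-0.75],[-0.3,0,-0.75],[-0.6,0,-0.75],[-0.8,0,-0.75]], grip=[1,1,1,1,1,1,1])

```text
t: 10.92
position: [530.6, 6.6, 59.5]
ee_rot: [[-0.995, -0.104, 0.003], [-0.104, 0.995, 0.0], [-0.003, -0.0, -1.0]]
ft_force: [-0.9, -0.1, -1.4]
width: 0.645
grasp_force: 32.9
```

Call:
servo_tool(delta_rot=[[0,0,0.02],[0,0,0.025],[0,0,0.025],[0,0,0.025],[0,0,0.025],[0,0,0.025],[0,0,0.025]], delta_pos=[[-0.25,-0.2,0],[-0.5,-0.4,0],[-0.7,-0.58,0],[-0.77,-0.63,0],[-0.77,-0.63,0],[-0.77,-0.63,0],[-0.77,-0.63,0]], grip=[1,1,1,1,1,1,1])

```text
t: 11.5
position: [627.1, -58.5, 58.2]
ee_rot: [[-0.996, -0.085, -0.001], [-0.085, 0.996, 0.001], [0.001, 0.001, -1.0]]
ft_force: [-0.5, 0.3, -0.0]
width: 0.647
grasp_force: 32.9
```

```bash
python3 - <<'E'
from h import *
s=ctrl.sense();c=ctrl.camera_params("wrist");p,d=ctrl.snapshot("wrist");X=cloud(c,d);cv2.imwrite("pics/w5.png",p)
print(s['position'],s['width'],s['grasp_force'],s['ft_force'],np.round(s['ee_rot'],3).tolist())
# tray geometry from depth: cork pixels near z=30
c['fish']=1
m=bamboo(p);
cork=(m>0)&(abs(X[...,2]-30)<5);bd=(m>0)&(X[...,2]>60)
for n,q,z in(('cork',cork,30),('board',bd,np.median(X[bd][:,2]))): print(n,q.sum(),z,rectw(c,q,z),np.percentile(X[q],[1,50,99],axis=0).round(1).tolist())
E
```

```text
[627.14701184 -58.52216827  58.23193845] 0.6471375744004627 32.876917719841 [-0.50834612  0.32267966 -0.00866312] [[-0.996, -0.085, -0.001], [-0.085, 0.996, 0.001], [0.001, 0.001, -1.0]]
cork 4912 30 (array([612., -60.]), array([ 73.8, 149.7]), 4.91) [[572.8, -113.8, 28.6], [582.8, -64.3, 30.1], [649.9, 14.0, 31.6]]
board 39049 101.27793587215172 (array([588.2, -63.1]), array([181. ,  97.2]), 11.23) [[572.5, -108.7, 91.1], [602.9, -60.8, 101.3], [673.3, -17.9, 104.3]]
```

View pics/w5.png

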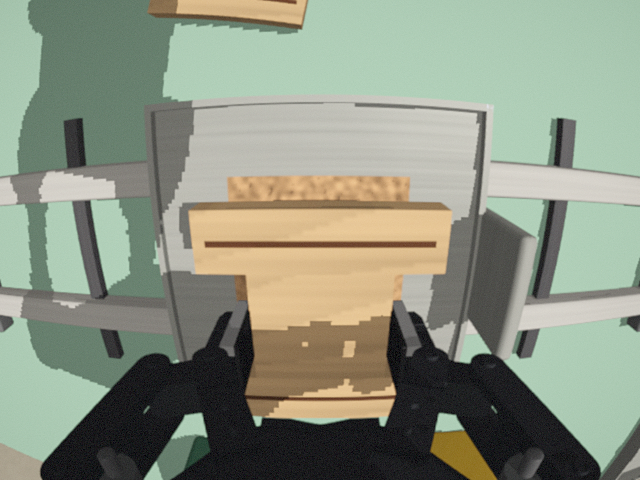

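The board hangs straight. Its near edge is at row about 210, and the cork's near edge is at row 177, columns 229–409. I'll compare their centres.

```bash
python3 - <<'E'
from h import *
c=ctrl.camera_params("wrist");c['fish']=1
s=ctrl.sense();print(s['position'])
p,d=ctrl.snapshot("wrist");X=cloud(c,d)
a=world(c,[[229,178],[408,178]],30)
print('cork near edge',a.round(1))
for v in(206,214,222,235): print(v,X[v,320].round(1),X[v,230].round(1),X[v,420].round(1))
v=240;row=np.nonzero(bamboo(p)[v])[0];print(row.min(),row.max(),X[v,row.min()+2].round(1),X[v,row.max()-2].round(1))
for u in(230,320,400):
  col=[(v,X[v,u].round(1).tolist()) for v in range(168,186,3)];print(u,col)
E
```

```text
[627.16941329 -58.38092855  58.61929755]
cork near edge [[ 579.8 -113.8   30. ]
 [ 571.5  -16.4   30. ]]
206 [575.6 -64.2  97.6] [578.6 -97.6  95.7] [572.4 -27.1  96. ]
214 [577.3 -64.1 102.1] [580.1 -96.2 101.5] [574.  -28.5 102.1]
222 [580.5 -63.8 101.2] [583.1 -96.1 101.4] [577.  -27.9 101.9]
235 [585.3 -63.4 101.1] [588.2 -96.2 100.9] [582.1 -26.9 101.2]
192 450 [ 591.  -109.9  101.9] [582.8 -15.9 102.3]
230 [(168, [574.4, -113.7, 29.1]), (171, [575.9, -113.4, 30.1]), (174, [577.7, -113.5, 29.1]), (177, [579.2, -113.2, 30.5]), (180, [581.0, -113.4, 29.3]), (183, [582.6, -113.2, 30.1])]
320 [(168, [570.8, -64.7, 30.3]), (171, [572.5, -64.5, 29.5]), (174, [574.2, -64.4, 29.4]), (177, [575.8, -64.2, 29.7]), (180, [577.4, -64.1, 29.8]), (183, [579.0, -64.0, 29.9])]
400 [(168, [566.6, -21.4, 29.3]), (171, [568.2, -21.3, 29.9]), (174, [569.8, -21.1, 29.9]), (177, [571.4, -20.9, 30.0]), (180, [573.2, -20.5, 29.0]), (183, [574.6, -20.7, 31.1])]
```

Call:
servo_tool(delta_rot=[[0,0,0],[0,0,0],[0,0,0],[0,0,0],[0,0,0],[0,0,0],[0,0,0],[0,0,0],[0,0,0]], delta_pos=[[-0.01,-0.005,0.08],[-0.01,-0.005,0.2],[-0.01,-0.005,0.3],[-0.01,-0.005,0.38],[-0.01,-0.005,0.43],[-0.01,-0.005,0.46],[-0.01,-0.005,0.48],[-0.01,-0.005,0.48],[-0.01,-0.005,0.48]], grip=[1,1,1,1,1,1,1,1,1])

```text
t: 12.35
position: [629.8, -59.7, 1.7]
ee_rot: [[-0.996, -0.085, 0.001], [-0.085, 0.996, -0.0], [-0.001, -0.0, -1.0]]
ft_force: [0.3, 0.2, -0.9]
width: 0.644
grasp_force: 32.9
```

Call:
servo_tool(delta_rot=[[0,0,0],[0,0,0],[0,0,0],[0,0,0],[0,0,0]], delta_pos=[[0,0,0],[0,0,0],[0,0,0],[0,0,0],[0,0,0]], grip=[-0.7,-0.7,-0.7,-0.7,-0.7])

```text
t: 12.77
position: [629.4, -59.6, 1.4]
ee_rot: [[-0.996, -0.085, 0.0], [-0.085, 0.996, -0.0], [-0.0, -0.0, -1.0]]
ft_force: [0.6, -0.6, 0.0]
width: 0.849
grasp_force: 0.0
```

Call:
servo_tool(delta_rot=[[0,0,0],[0,0,0],[0,0,0],[0,0,0],[0,0,0],[0,0,0]], delta_pos=[[0,0,-0.2],[0,0,-0.5],[0.1,0,-0.8],[0.5,0,-0.9],[1,0,-0.9],[1,0,-0.9]], grip=[-0.7,-0.7,-0.7,-0.7,-0.7,-0.7])

```text
t: 13.27
position: [508.0, -70.1, 110.8]
ee_rot: [[-0.996, -0.085, 0.002], [-0.085, 0.996, -0.001], [-0.002, -0.001, -1.0]]
ft_force: [-0.6, 0.2, -0.2]
width: 0.852
grasp_force: 0.0
```

```bash
python3 - <<'E'
from h import *
s=ctrl.sense();print(s['t'],s['position'])
p,_=ctrl.snapshot("top");cv2.imwrite("pics/t2.png",p)
c=ctrl.camera_params("wrist");p,d=ctrl.snapshot("wrist");X=cloud(c,d);cv2.imwrite("pics/w6.png",p);c['fish']=1
for reg,st,ct in blobs(bamboo(p),1500): print('w',np.round(ct),st[4],'z14',rectw(c,reg,14),'z44',rectw(c,reg,44))
E
```

```text
13.2667 [508.02905713 -70.0718612  110.83837405]
w [256. 133.] 14079 z14 (array([ 436.1, -124.7]), array([95.4, 99.5]), -5.53) z44 (array([ 434.5, -119.5]), array([84.6, 88.3]), -5.53)
w [321. 371.] 11369 z14 (array([646.4, -59.3]), array([122.1, 108.7]), 5.08) z44 (array([621. , -61.5]), array([108.3,  96.4]), 5.08)
```

View pics/w6.png

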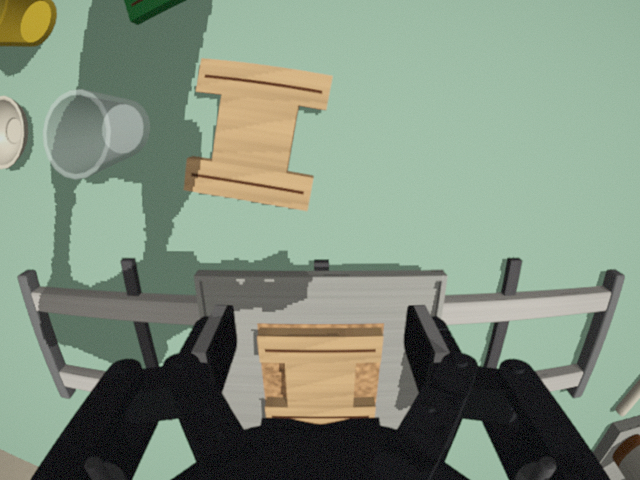

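Board 1 lies on the cork at (321,371) with an even margin. Next is the right board at (256,133).

Call:
servo_tool(delta_rot=[[0,0,0.15],[0,0,0.235],[0,0,0.235],[0,0,0.235],[0,0,0.235],[0,0,0.235],[0,0,0.235]], delta_pos=[[0.3,-0.2,0],[0.6,-0.4,0.1],[0.63,-0.4,0.3],[0.63,-0.4,0.42],[0.63,-0.4,0.42],[0.63,-0.4,0.42],[0.63,-0.4,0.42]], grip=[-0.7,-0.7,-0.7,-0.7,-0.7,-0.7,-0.7])

```text
t: 13.95
position: [439.5, -124.1, 60.0]
ee_rot: [[-0.995, 0.099, 0.001], [0.099, 0.995, -0.0], [-0.001, -0.0, -1.0]]
ft_force: [0.3, 0.2, -0.1]
width: 0.849
grasp_force: 0.0
```

```bash
python3 - <<'E'
from h import *
s=ctrl.sense();print(s['t'],s['position'],np.round(s['ee_rot'],3).tolist())
c=ctrl.camera_params("wrist");p,d=ctrl.snapshot("wrist");c['fish']=1
for reg,st,ct in blobs(bamboo(p),1500): print('w',np.round(ct),st[4],'z14',rectw(c,reg,14))
topscan()
E
```

```text
13.95 [ 439.51144566 -124.08403704   59.95898113] [[-0.995, 0.099, 0.001], [0.099, 0.995, -0.0], [-0.001, -0.0, -1.0]]
w [320. 240.] 18732 z14 (array([ 434.8, -124.9]), array([ 95.7, 100.6]), -5.59)
blob [355. 169.] 1359 (array([624.7, -63.1]), array([108.1,  99.8]), 4.36)
blob [202. 247.] 1030 (array([423.3, 352.4]), array([99.5, 94.6]), 1.32)
blob [380. 249.] 621 (array([ 414.1, -125.2]), array([96.7, 66.9]), -6.07)
```

Call:
servo_tool(delta_rot=[[0,0,0],[0,0,0],[0,0,0],[0,0,0],[0,0,0],[0,0,0],[0,0,0],[0,0,0]], delta_pos=[[0.02,0,0.15],[0.02,0,0.35],[0.02,0,0.53],[0.02,0,0.65],[0.02,0,0.71],[0.02,0,0.75],[0.02,0,0.75],[0.02,0,0.75]], grip=[-0.7,-0.7,-0.7,-0.7,-0.7,-0.7,-0.7,-0.7])

```text
t: 14.72
position: [436.9, -124.0, -30.1]
ee_rot: [[-0.995, 0.099, 0.001], [0.099, 0.995, -0.001], [-0.002, -0.0, -1.0]]
ft_force: [-0.2, 0.6, 0.4]
width: 0.85
grasp_force: 0.0
```

Call:
servo_tool(delta_rot=[[0,0,0],[0,0,0],[0,0,0],[0,0,0],[0,0,0],[0,0,0],[0,0,0]], delta_pos=[[0,0,0],[0,0,0],[0,0,0],[0,0,0],[0,0,0],[0,0,0],[0,0,0]], grip=[1,1,1,1,1,1,1], force=30)

```text
t: 15.3
position: [437.2, -124.2, -29.7]
ee_rot: [[-0.995, 0.099, 0.003], [0.099, 0.995, -0.001], [-0.003, -0.001, -1.0]]
ft_force: [0.3, 0.6, 6.3]
width: 0.647
grasp_force: 33.3
```

Call:
servo_tool(delta_rot=[[0,0,0],[0,0,0],[0,0,0],[0,0,0],[0,0,0],[0,0,0],[0,0,0]], delta_pos=[[0,0,-0.12],[0,0,-0.35],[0,0,-0.6],[0,0,-0.75],[-0.3,0,-0.75],[-0.6,0,-0.75],[-0.75,0,-0.75]], grip=[1,1,1,1,1,1,1])

```text
t: 15.88
position: [528.5, -133.1, 59.4]
ee_rot: [[-0.995, 0.099, 0.003], [0.099, 0.995, -0.001], [-0.003, -0.0, -1.0]]
ft_force: [-0.5, 0.5, -0.4]
width: 0.642
grasp_force: 32.6
```

Call:
servo_tool(delta_rot=[[0,0,-0.1],[0,0,-0.2],[0,0,-0.235],[0,0,-0.235],[0,0,-0.235],[0,0,-0.235],[0,0,-0.235],[0,0,-0.235]], delta_pos=[[-0.25,0.2,0],[-0.5,0.4,0],[-0.7,0.58,0],[-0.79,0.69,0],[-0.79,0.69,0],[-0.79,0.69,0],[-0.79,0.69,0],[-0.79,0.69,0]], grip=[1,1,1,1,1,1,1,1])

```text
t: 16.55
position: [627.5, -60.7, 58.7]
ee_rot: [[-0.996, -0.084, -0.001], [-0.084, 0.996, -0.0], [0.001, -0.0, -1.0]]
ft_force: [-0.6, -0.5, -1.2]
width: 0.64
grasp_force: 32.6
```

```bash
python3 - <<'E'
from h import *
s=ctrl.sense();print(s['position'],s['width'],np.round(s['ee_rot'],3).tolist())
p,d=ctrl.snapshot("wrist");cv2.imwrite("pics/w7.png",p)
E
```

```text
[627.45948702 -60.65077136  58.68657786] 0.6400579636738251 [[-0.996, -0.084, -0.001], [-0.084, 0.996, -0.0], [0.001, -0.0, -1.0]]
```

View pics/w7.png

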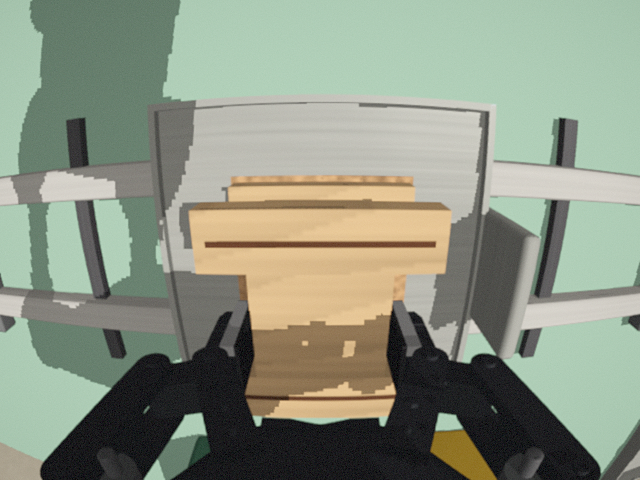

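The held board sits at the same pixels as the first one did (near edge row 204), so I'll lower it onto board 1.

Call:
servo_tool(delta_rot=[[0,0,0],[0,0,0],[0,0,0],[0,0,0],[0,0,0],[0,0,0],[0,0,0],[0,0,0]], delta_pos=[[-0.005,0.008,0.08],[-0.005,0.008,0.2],[-0.005,0.008,0.28],[-0.005,0.008,0.32],[-0.005,0.008,0.35],[-0.005,0.008,0.36],[-0.005,0.008,0.36],[-0.005,0.008,0.36]], grip=[1,1,1,1,1,1,1,1])

```text
t: 17.27
position: [628.8, -58.8, 15.6]
ee_rot: [[-0.996, -0.085, 0.0], [-0.085, 0.996, 0.0], [-0.0, 0.0, -1.0]]
ft_force: [-0.6, 1.1, -1.8]
width: 0.645
grasp_force: 32.6
```

Call:
servo_tool(delta_rot=[[0,0,0],[0,0,0],[0,0,0],[0,0,0],[0,0,0]], delta_pos=[[0,0,0],[0,0,0],[0,0,0],[0,0,0],[0,0,0]], grip=[-0.7,-0.7,-0.7,-0.7,-0.7])

```text
t: 17.68
position: [628.8, -58.8, 15.8]
ee_rot: [[-0.996, -0.085, 0.0], [-0.085, 0.996, -0.0], [-0.0, -0.0, -1.0]]
ft_force: [0.1, 0.2, 0.4]
width: 0.849
grasp_force: 0.0
```

Call:
servo_tool(delta_rot=[[0,0,0],[0,0,0],[0,0,0],[0,0,0],[0,0,0],[0,0,0],[0,0,0]], delta_pos=[[0,0,-0.2],[0,0,-0.5],[0,0,-0.8],[0.4,0.3,-0.9],[0.8,0.8,-0.9],[1,1,-0.9],[1,1,-0.9]], grip=[-0.7,-0.7,-0.7,-0.7,-0.7,-0.7,-0.7])

```text
t: 18.27
position: [501.1, 48.3, 123.8]
ee_rot: [[-0.996, -0.084, 0.001], [-0.084, 0.996, 0.0], [-0.001, 0.0, -1.0]]
ft_force: [0.6, 0.3, -0.4]
width: 0.85
grasp_force: 0.0
```

```bash
python3 - <<'E'
from h import *
s=ctrl.sense();print(s['t'],s['position'])
p=topscan();
for d in ctrl.trace("board1","top"):
    if d['region'].any(): print(round(d['score'],2),np.round(d['rect']),rectw("top",d['region'],14),rectw("top",d['region'],58))
E
```

```text
18.2667 [501.11949096  48.33118324 123.83117557]
blob [360. 169.] 1049 (array([627.9, -72. ]), array([112.5,  82.4]), 3.78)
blob [202. 247.] 1030 (array([423.2, 352.4]), array([99.6, 94.6]), 1.32)
0.96 [497. 317.  48.  40.] (array([ 221.8, -429.3]), array([ 95., 103.]), 10.41) (array([ 220.5, -416.2]), array([ 92.3, 100. ]), 10.41)
0.84 [202. 245.  35.  36.] (array([424.8, 353.9]), array([ 94.9, 103.3]), -0.77) (array([417.6, 344.3]), array([ 92.1, 100.3]), -0.77)
0.69 [359. 167.  30.  43.] (array([638.8, -72.6]), array([111. ,  81.2]), 2.9) (array([625.4, -69.8]), array([107.8,  78.8]), 2.9)
0.64 [414. 297.  51.  48.] (array([ 280.7, -205.4]), array([100.6,  98.3]), 23.6) (array([ 277.7, -198.8]), array([97.7, 95.4]), 23.6)
```

Call:
servo_tool(delta_rot=[[0,0,0],[0,0,0],[0,0,0],[0,0,0]], delta_pos=[[0,0.3,0],[0.2,0.65,0],[0.37,1,0],[0.37,1,0]], grip=[-0.7,-0.7,-0.7,-0.7])

```text
t: 18.7
position: [445.9, 166.9, 123.8]
ee_rot: [[-0.996, -0.088, -0.0], [-0.088, 0.996, 0.002], [0.0, 0.002, -1.0]]
ft_force: [0.1, 0.4, -0.0]
width: 0.85
grasp_force: 0.0
```

Call:
servo_tool(delta_rot=[[0,0,0.08],[0,0,0.08],[0,0,0.08],[0,0,0.08],[0,0,0.08]], delta_pos=[[0,0.35,0],[0,0.7,0],[0,1,0],[0,1,0],[0,1,0]], grip=[-0.7,-0.7,-0.7,-0.7,-0.7])

```text
t: 19.12
position: [437.7, 284.2, 123.2]
ee_rot: [[-1.0, -0.025, -0.0], [-0.025, 1.0, -0.001], [0.0, -0.001, -1.0]]
ft_force: [-0.0, -0.4, -0.1]
width: 0.851
grasp_force: 0.0
```

Call:
servo_tool(delta_rot=[[0,0,0],[0,0,0],[0,0,0],[0,0,0],[0,0,0],[0,0,0]], delta_pos=[[0,0.3,0.1],[0,0.6,0.3],[0,0.6,0.5],[0,0.6,0.53],[0,0.6,0.53],[0,0.6,0.53]], grip=[-0.7,-0.7,-0.7,-0.7,-0.7,-0.7])

```text
t: 19.62
position: [436.9, 353.6, 60.8]
ee_rot: [[-1.0, -0.02, 0.001], [-0.02, 1.0, -0.0], [-0.001, -0.0, -1.0]]
ft_force: [0.8, -0.1, 0.9]
width: 0.852
grasp_force: 0.0
```

```bash
python3 - <<'E'
from h import *
s=ctrl.sense();print(s['t'],s['position'],np.round(s['ee_rot'],3).tolist())
c=ctrl.camera_params("wrist");p,d=ctrl.snapshot("wrist");c['fish']=1
for reg,st,ct in blobs(bamboo(p),1500): print('w',np.round(ct),st[4],'z14',rectw(c,reg,14))
p,_=ctrl.snapshot("top");cv2.imwrite("pics/t3.png",cv2.resize(p[120:280,180:500],(800,400),interpolation=cv2.INTER_CUBIC))
for reg,st,ct in blobs(bamboo(p),300):
    if 150<ct[1]<262 and 150<ct[0]<540: print('t',np.round(ct),st[4],rectw("top",reg,14),'58',rectw("top",reg,58))
E
```

```text
19.6167 [436.94289378 353.60047811  60.8029539 ] [[-1.0, -0.02, 0.001], [-0.02, 1.0, -0.0], [-0.001, -0.0, -1.0]]
w [327. 233.] 18873 z14 (array([427.6, 356. ]), array([100.3,  95.7]), 1.37)
t [355. 168.] 1458 (array([631.6, -64.5]), array([113.2, 102. ]), 4.75) 58 (array([618.4, -62. ]), array([110.,  99.]), 4.75)
t [201. 254.] 593 (array([408.5, 354.4]), array([88.7, 70.4]), -1.25) 58 (array([401.8, 344.8]), array([86.1, 68.4]), -1.25)
```

View pics/t3.png

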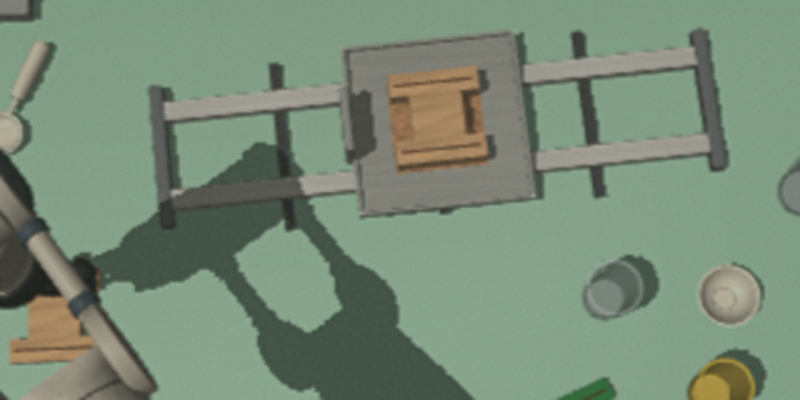

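The top crop shows two boards squarely on the tray at (437,118), with cork visible in the notches. Now the third board.

Call:
servo_tool(delta_rot=[[0,0,0],[0,0,0],[0,0,0],[0,0,0],[0,0,0],[0,0,0],[0,0,0],[0,0,0]], delta_pos=[[0.057,0.02,0.15],[0.057,0.02,0.35],[0.057,0.02,0.53],[0.057,0.02,0.65],[0.057,0.02,0.71],[0.057,0.02,0.755],[0.057,0.02,0.755],[0.057,0.02,0.755]], grip=[-0.7,-0.7,-0.7,-0.7,-0.7,-0.7,-0.7,-0.7])

```text
t: 20.38
position: [430.0, 357.5, -29.3]
ee_rot: [[-1.0, -0.022, 0.002], [-0.022, 1.0, 0.001], [-0.002, 0.001, -1.0]]
ft_force: [0.5, -0.7, -0.1]
width: 0.852
grasp_force: 0.0
```

Call:
servo_tool(delta_rot=[[0,0,0],[0,0,0],[0,0,0],[0,0,0],[0,0,0],[0,0,0],[0,0,0]], delta_pos=[[0,0,0],[0,0,0],[0,0,0],[0,0,0],[0,0,0],[0,0,0],[0,0,0]], grip=[1,1,1,1,1,1,1], force=30)

```text
t: 20.97
position: [430.1, 357.8, -29.0]
ee_rot: [[-1.0, -0.022, 0.002], [-0.022, 1.0, 0.002], [-0.002, 0.001, -1.0]]
ft_force: [0.0, -1.0, 5.4]
width: 0.647
grasp_force: 33.4
```

Call:
servo_tool(delta_rot=[[0,0,0],[0,0,0],[0,0,0],[0,0,0],[0,0,0],[0,0,0],[0,0,0]], delta_pos=[[0,0,-0.12],[0,0,-0.35],[0,0,-0.6],[0,0,-0.85],[0,-0.2,-0.9],[0,-0.4,-0.9],[0,-0.6,-0.9]], grip=[1,1,1,1,1,1,1])

```text
t: 21.55
position: [431.0, 284.9, 78.4]
ee_rot: [[-1.0, -0.023, 0.002], [-0.023, 1.0, 0.001], [-0.002, 0.001, -1.0]]
ft_force: [-0.4, -0.9, -1.8]
width: 0.644
grasp_force: 32.6
```

Call:
servo_tool(delta_rot=[[0,0,0],[0,0,0],[0,0,0],[0,0,0]], delta_pos=[[-0.12,-0.25,0],[-0.3,-0.55,0],[-0.5,-0.85,0],[-0.5,-1,0]], grip=[1,1,1,1])

```text
t: 21.88
position: [495.7, 163.0, 77.1]
ee_rot: [[-1.0, -0.02, 0.002], [-0.02, 1.0, -0.002], [-0.002, -0.002, -1.0]]
ft_force: [-0.0, -0.4, -0.8]
width: 0.645
grasp_force: 32.6
```

Call:
servo_tool(delta_rot=[[0,0,0],[0,0,0],[0,0,0],[0,0,0]], delta_pos=[[-0.12,-0.25,0],[-0.3,-0.55,0],[-0.5,-0.85,0],[-0.5,-1,0]], grip=[1,1,1,1])

```text
t: 22.22
position: [558.3, 44.2, 76.7]
ee_rot: [[-1.0, -0.02, 0.001], [-0.02, 1.0, -0.002], [-0.001, -0.002, -1.0]]
ft_force: [-0.6, -0.7, -1.3]
width: 0.643
grasp_force: 32.6
```

Call:
servo_tool(delta_rot=[[0,0,-0.08],[0,0,-0.08],[0,0,-0.08],[0,0,-0.08],[0,0,-0.08],[0,0,-0.08],[0,0,-0.08],[0,0,-0.08]], delta_pos=[[-0.15,-0.25,0],[-0.3,-0.5,0],[-0.45,-0.75,0],[-0.58,-0.9,0],[-0.58,-0.9,0],[-0.58,-0.9,0],[-0.58,-0.9,0],[-0.58,-0.9,0]], grip=[1,1,1,1,1,1,1,1])

```text
t: 22.88
position: [627.5, -57.4, 77.2]
ee_rot: [[-0.996, -0.086, -0.0], [-0.086, 0.996, 0.0], [0.0, 0.0, -1.0]]
ft_force: [-0.1, 0.0, -1.1]
width: 0.647
grasp_force: 32.6
```

```bash
python3 - <<'E'
from h import *
s=ctrl.sense();print(s['t'],s['position'],s['width'],np.round(s['ee_rot'],3).tolist())
c=ctrl.camera_params("wrist");p,d=ctrl.snapshot("wrist");X=cloud(c,d);cv2.imwrite("pics/w8.png",p)
q=cv2.imread("pics/w7.png")
for im in(p,q):
    m=bamboo(im);print([ (v,np.nonzero(m[v])[0][[0,-1]].tolist()) for v in(225,250)],np.nonzero(m[:,320])[0][:1])
E
```

```text
22.8833 [627.4973871  -57.38005862  77.22161451] 0.6471376088619535 [[-0.996, -0.086, -0.0], [-0.086, 0.996, 0.0], [0.0, 0.0, -1.0]]
[(225, [191, 450]), (250, [195, 447])] [171]
[(225, [191, 451]), (250, [194, 448])] [177]
```

View pics/w8.png

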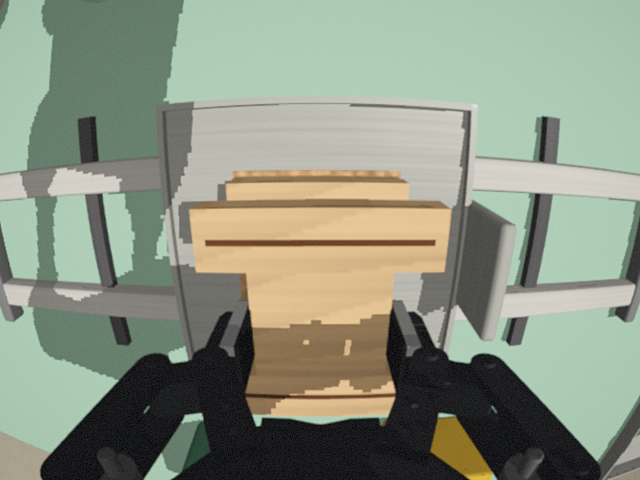

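Call:
servo_tool(delta_rot=[[0,0,0],[0,0,0],[0,0,0],[0,0,0],[0,0,0],[0,0,0],[0,0,0],[0,0,0]], delta_pos=[[-0.004,-0.012,0.08],[-0.004,-0.012,0.2],[-0.004,-0.012,0.3],[-0.004,-0.012,0.35],[-0.004,-0.012,0.38],[-0.004,-0.012,0.395],[-0.004,-0.012,0.395],[-0.004,-0.012,0.395]], grip=[1,1,1,1,1,1,1,1])

```text
t: 23.6
position: [628.6, -59.8, 29.7]
ee_rot: [[-0.996, -0.085, -0.0], [-0.085, 0.996, 0.0], [-0.0, 0.0, -1.0]]
ft_force: [-0.6, -1.3, -0.6]
width: 0.645
grasp_force: 32.6
```

Call:
servo_tool(delta_rot=[[0,0,0],[0,0,0],[0,0,0],[0,0,0],[0,0,0]], delta_pos=[[0,0,0],[0,0,0],[0,0,0],[0,0,0],[0,0,0]], grip=[-0.7,-0.7,-0.7,-0.7,-0.7])

```text
t: 24.02
position: [628.7, -59.9, 29.9]
ee_rot: [[-0.996, -0.085, 0.0], [-0.085, 0.996, -0.0], [-0.0, -0.0, -1.0]]
ft_force: [0.1, 0.4, 0.7]
width: 0.85
grasp_force: 0.0
```

Call:
servo_tool(delta_rot=[[0,0,0],[0,0,0],[0,0,0],[0,0,0],[0,0,0],[0,0,0],[0,0,0]], delta_pos=[[0,0,-0.2],[0,0,-0.5],[0,0,-0.75],[0,0.3,-0.75],[0.06,0.6,-0.75],[0.06,0.82,-0.75],[0.06,0.82,-0.75]], grip=[-0.7,-0.7,-0.3,0,0,0,0])

```text
t: 24.6
position: [612.6, 42.4, 120.5]
ee_rot: [[-0.996, -0.09, 0.001], [-0.09, 0.996, 0.002], [-0.001, 0.002, -1.0]]
ft_force: [-0.0, 0.5, -0.1]
width: 0.502
grasp_force: 0.0
```

```bash
python3 - <<'E'
from h import *
s=ctrl.sense();print(s['t'],s['position'],s['width'])
c=ctrl.camera_params("wrist");p,d=ctrl.snapshot("wrist");X=cloud(c,d);c['fish']=1
m=bamboo(p)>0
for a,b in((66,78),(52,66),(38,52)):
    q=m&(X[...,2]>a)&(X[...,2]<b)&(abs(X[...,1]+60)<120)
    if q.sum()>100: print(a,q.sum(),rectw(c,q,np.median(X[q][:,2])),np.median(X[q],axis=0).round(1))
p,_=ctrl.snapshot("scene");cv2.imwrite("pics/s2.png",cv2.resize(p[180:340,160:460],(800,427),interpolation=cv2.INTER_CUBIC))
E
```

```text
24.6 [612.55570824  42.35704618 120.45854385] 0.5018396874145353
66 14007 (array([625.7, -60.5]), array([100.9,  96.9]), 5.02) [618.  -57.7  71.6]
52 1470 (array([621.2, -60.1]), array([93.2, 99.1]), 3.67) [617.3 -32.   59.5]
38 865 (array([625.9, -59.8]), array([99.6, 96.6]), 4.85) [619.2 -31.   47.1]
```

View pics/s2.png

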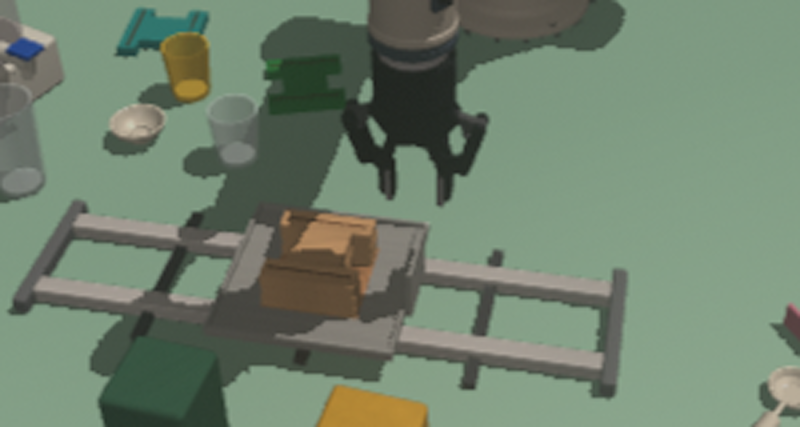

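The scene crop shows three boards piled squarely on the tray at (318,263). Now I'll pinch the handle and push the tray on to the dispenser stop.

Call:
servo_tool(delta_rot=[[0,0,0],[0,0,0],[0,0,0],[0,0,0],[0,0,0],[0,0,0],[0,0,0],[0,0,0]], delta_pos=[[0,-0.029,0],[0,-0.029,0],[0,-0.029,0.2],[0,-0.029,0.4],[0,-0.029,0.6],[0,-0.029,0.7],[0,-0.029,0.745],[0,-0.029,0.745]], grip=[0,0,0,0,0,0,0,0])

```text
t: 25.37
position: [612.6, 33.3, 29.0]
ee_rot: [[-0.996, -0.084, -0.003], [-0.084, 0.996, -0.0], [0.003, 0.0, -1.0]]
ft_force: [-0.1, -0.5, -0.5]
width: 0.5
grasp_force: 0.0
```

Call:
servo_tool(delta_rot=[[0,0,0],[0,0,0],[0,0,0],[0,0,0],[0,0,0],[0,0,0],[0,0,0],[0,0,0]], delta_pos=[[0,0,0],[0,0,0],[0,0,0],[0,0,0],[0,0,0],[0,0,0],[0,0,0],[0,0,0]], grip=[1,1,1,1,1,1,1,1], force=30)

```text
t: 26.03
position: [614.6, 34.3, 32.7]
ee_rot: [[-0.996, -0.085, 0.004], [-0.085, 0.996, 0.0], [-0.004, -0.0, -1.0]]
ft_force: [-0.8, 1.5, 5.9]
width: 0.112
grasp_force: 31.5
```

Call:
servo_tool(delta_rot=[[0,0,0],[0,0,0],[0,0,0],[0,0,0],[0,0,0],[0,0,0],[0,0,0],[0,0,0],[0,0,0],[0,0,0],[0,0,0],[0,0,0]], delta_pos=[[0,-0.02,0],[0,-0.06,0],[0,-0.12,0],[0,-0.19,0],[0,-0.26,0],[0,-0.33,0],[0,-0.4,0],[0,-0.47,0],[0,-0.55,0],[0,-0.63,0],[0,-0.71,0],[0,-0.79,0]], grip=[1,1,1,1,1,1,1,1,1,1,1,1])

```text
t: 27.03
position: [622.6, -59.2, 32.7]
ee_rot: [[-0.996, -0.086, 0.003], [-0.086, 0.996, 0.002], [-0.003, 0.001, -1.0]]
ft_force: [-0.1, 3.4, 6.4]
width: 0.112
grasp_force: 31.5
```

Call:
servo_tool(delta_rot=[[0,0,0],[0,0,0],[0,0,0],[0,0,0],[0,0,0],[0,0,0],[0,0,0],[0,0,0],[0,0,0],[0,0,0],[0,0,0],[0,0,0]], delta_pos=[[0,-0.08,0],[0,-0.16,0],[0,-0.24,0],[0,-0.32,0],[0,-0.39,0],[0,-0.45,0],[0,-0.5,0],[0,-0.54,0],[0,-0.57,0],[0,-0.58,0],[0,-0.58,0],[0,-0.58,0]], grip=[1,1,1,1,1,1,1,1,1,1,1,1])

```text
t: 28.03
position: [628.7, -130.5, 32.7]
ee_rot: [[-0.996, -0.085, 0.004], [-0.085, 0.996, -0.002], [-0.004, -0.002, -1.0]]
ft_force: [1.7, -0.8, 5.5]
width: 0.11
grasp_force: 31.4
```

Call:
servo_tool(delta_rot=[[0,0,0],[0,0,0],[0,0,0],[0,0,0],[0,0,0],[0,0,0],[0,0,0],[0,0,0]], delta_pos=[[0,0,0],[0,0,0],[0,0,0],[0,0,0],[0,0,0],[0,0,0],[0,0,0],[0,0,0]], grip=[0.3,0.3,0.3,0.3,0.3,0.3,0.3,0.3])

```text
t: 28.7
position: [627.3, -129.7, 30.3]
ee_rot: [[-0.996, -0.085, -0.0], [-0.085, 0.996, 0.0], [0.0, 0.0, -1.0]]
ft_force: [0.2, -0.5, -0.9]
width: 0.349
grasp_force: 0.0
```

Call:
servo_tool(delta_rot=[[0,0,0],[0,0,0],[0,0,0],[0,0,0],[0,0,0],[0,0,0],[0,0,0]], delta_pos=[[0,0,-0.2],[0,0,-0.5],[0,0,-0.8],[0.3,0,-1],[0.65,0,-1],[1,0,-1],[1,0,-1]], grip=[0,0,0,0,0,0,0])

```text
t: 29.28
position: [501.8, -139.9, 149.7]
ee_rot: [[-0.997, -0.083, -0.004], [-0.083, 0.997, 0.0], [0.004, 0.0, -1.0]]
ft_force: [0.2, -0.1, -1.3]
width: 0.497
grasp_force: 0.0
```

```bash
python3 - <<'E'
from h import *
s=ctrl.sense();print(s['t'],s['position'],s['width'])
c=ctrl.camera_params("wrist");p,d=ctrl.snapshot("wrist");X=cloud(c,d);c['fish']=1;cv2.imwrite("pics/w9.png",p)
m=bamboo(p)>0
q=m&(X[...,2]>66)&(X[...,2]<78)&(abs(X[...,1]+230)<120);print('pile',q.sum(),rectw(c,q,np.median(X[q][:,2])))
p,_=ctrl.snapshot("top");q=p
for n in("glass","tray"):
    for d in ctrl.trace(n,"top"):
        r=d['region']
        if r.any():
            v,u=np.nonzero(r);print(n,round(d['score'],2),np.round(d['rect'],1),q[r].mean(0).round(),rectw("top",r,36))
cv2.imwrite("pics/t4.png",cv2.resize(p[100:300,340:540],(600,600),interpolation=cv2.INTER_CUBIC))
E
```

```text
29.2833 [ 501.80613656 -139.90257839  149.73587056] 0.4969117550079027
pile 1066 (array([ 655.8, -249.9]), array([105.9,  69.5]), 3.6)
glass 0.83 [429.1 239.9  12.7  25.2] [ 99. 108.  97.] (array([ 430. , -251.3]), array([33.9, 61.8]), -28.83)
glass 0.71 [467.9 274.9  28.4  22.7] [ 55. 113. 129.] (array([ 330.4, -347.7]), array([68.7, 60.2]), -1.25)
tray 0.67 [437.4 162.2  43.7  76.4] [75. 82. 80.] (array([ 642.5, -277.7]), array([192.2,  95.7]), 3.79)
```

View pics/t4.png

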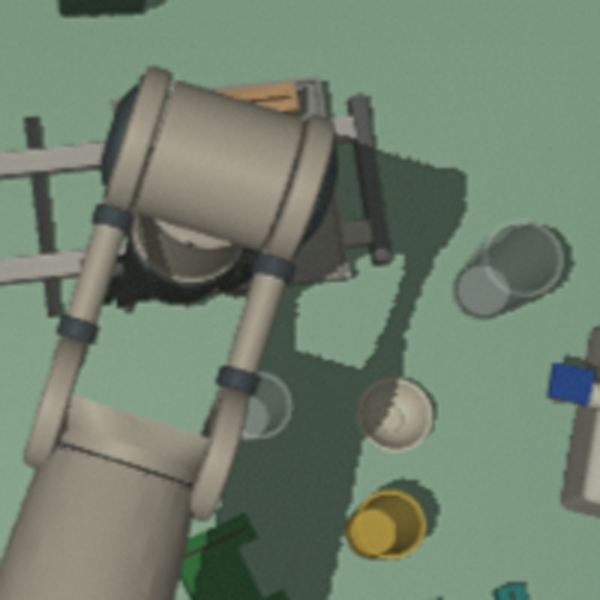

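That is my last allowed picture. It shows the tray under the gripper and the clear glass at crop pixel (262,405), with the yellow one at (387,525). From here I work by numbers, fitting the glass's cone silhouette to the traced region.

```bash
cat >> h.py <<'E'
from scipy.optimize import minimize
def proj(c,X,fish):
    q=X@np.array(c['R']).T+np.array(c['t'])
    if fish:
        h=np.hypot(q[:,0],q[:,1])+1e-9;k=np.arctan2(h,q[:,2])/h
    else: k=1/q[:,2]
    return np.c_[c['cx']+c['fx']*k*q[:,0],c['cy']+c['fy']*k*q[:,1]]
def fitglass(c,reg,fish,x0,zb=0):
    th=np.linspace(0,2*np.pi,40);C=np.c_[np.cos(th),np.sin(th)]
    def hull(x): 
        P=np.r_[np.c_[x+30*C,np.full(40,zb+72.)],np.c_[x+25*C,np.full(40,zb+0.)]]
        return cv2.convexHull(proj(c,P,fish).astype(np.float32))
    def cost(x):
        m=np.zeros((480*2,640*2),np.uint8);cv2.fillConvexPoly(m,np.round(hull(x)*2*16+8).astype(np.int32),1,shift=4)
        r=cv2.resize(reg.astype(np.uint8),(1280,960),interpolation=cv2.INTER_NEAREST)
        return 1-(m&r).sum()/(m|r).sum()
    r=minimize(cost,x0,method='Nelder-Mead',options=dict(initial_simplex=np.array(x0)+[[-15,-15],[15,0],[0,15]],xatol=.2,fatol=1e-4))
    return r.x.round(1),round(1-r.fun,3)
E
python3 - <<'E'
from h import *
c=ctrl.camera_params("top");print('crop est rim',world(c,[427.2,234.8],72).round(1),'foot',world(c,[421.2,238.8],0).round(1))
s=ctrl.sense();print(s['position'])
c=ctrl.camera_params("wrist");p,d=ctrl.snapshot("wrist")
for g in ctrl.trace("glass","wrist"):
    r=g['region']
    if r.any(): print(round(g['score'],2),np.round(g['rect']),p[r].mean(0).round(),fitglass(c,r,1,[430,-232]))
E
```

```text
crop est rim [[ 431.6 -240.7   72. ]] foot [[ 433.5 -236.9    0. ]]
[ 508.61532082 -140.0362316   151.05462897]
0.77 [95. 19. 93. 37.] [ 46. 137. 157.] (array([ 415., -247.]), np.float64(0.0))
0.68 [198. 123.  89.  85.] [141. 150. 137.] (array([ 433.8, -237. ]), np.float64(0.965))
```

Call:
servo_tool(delta_rot=[[0,0,0],[0,0,0],[0,0,0],[0,0,0],[0,0,0],[0,0,0],[0,0,0],[0,0,0]], delta_pos=[[0.25,-0.25,0],[0.5,-0.5,0.1],[0.67,-0.75,0.3],[0.67,-0.75,0.42],[0.67,-0.75,0.42],[0.67,-0.75,0.42],[0.67,-0.75,0.42],[0.67,-0.75,0.42]], grip=[-1,-1,-1,-1,-1,-1,-1,-1])

```text
t: 30.25
position: [436.8, -236.0, 101.6]
ee_rot: [[-0.996, -0.087, 0.002], [-0.087, 0.996, -0.001], [-0.002, -0.001, -1.0]]
ft_force: [0.3, 0.7, 0.1]
width: 0.999
grasp_force: 0.0
```

```bash
python3 - <<'E'
from h import *
s=ctrl.sense();print(s['t'],s['position'],s['width'])
c=ctrl.camera_params("wrist");p,d=ctrl.snapshot("wrist");X=cloud(c,d);P=s['position']
for g in ctrl.trace("glass","wrist"):
    r=g['region']
    if r.any(): print(round(g['score'],2),np.round(g['rect']),p[r].mean(0).round(),fitglass(c,r,1,[433,-237]))
dk=(p.mean(2)<60)&(X[...,2]>P[2]-20)&(X[...,2]<P[2]+80)&(abs(X[...,0]-P[0])<20)&(abs(X[...,1]-P[1])<60)
for sg in(-1,1):
    m=dk&(sg*(X[...,1]-P[1])>5);print(sg,m.sum(),np.percentile(X[m],[0.5,2,50,98],axis=0).round(1).tolist())
p,_=ctrl.snapshot("top")
for reg,st,ct in blobs(bamboo(p),300):
    if 100<ct[1]<262 and 150<ct[0]<540: print('t',np.round(ct),st[4],'72',rectw("top",reg,72))
for g in ctrl.trace("tray","top")[:1]: print('tray',rectw("top",g['region'],36))
E
```

```text
30.25 [ 436.84966853 -236.02717372  101.62900058] 0.9989889914285368
0.81 [322. 251. 102. 105.] [152. 162. 147.] (array([ 434.3, -237. ]), np.float64(0.939))
0.55 [162.  70. 116. 100.] [ 48. 138. 158.] (array([ 418., -252.]), np.float64(0.0))
-1 2276 [[428.8, -293.8, 143.0], [429.1, -293.3, 144.3], [435.0, -280.5, 164.3], [449.7, -279.0, 180.4]]
1 2217 [[420.2, -196.1, 142.9], [421.2, -195.9, 144.3], [427.4, -194.7, 164.5], [442.1, -182.8, 180.3]]
t [419. 155.] 1955 72 (array([ 646.4, -234.9]), array([143.4, 122.1]), 4.91)
tray (array([ 637. , -224.6]), array([193.8, 198.8]), 4.47)
```

```bash
python3 - <<'E'
from h import *
c=ctrl.camera_params("top");p,d=ctrl.snapshot("top");R,t=np.array(c['R']),np.array(c['t'])
v,u=np.mgrid[:480,:640];X=(np.dstack([(u-c['cx'])/c['fx'],(v-c['cy'])/c['fy'],np.ones(u.shape)])*d[...,None]-t)@R
m=bamboo(p)>0;box=(abs(X[...,0]-640)<110)&(abs(X[...,1]+230)<110)
print('wood z hist',np.histogram(X[...,2][m&box],[-10,20,35,38,50,64,80,120,400]))
for a,b in((64,80),(50,64),(36,50),(24,36)):
    q=m&box&(X[...,2]>a)&(X[...,2]<b)
    if q.sum()>20: print(a,q.sum(),[np.round(k,1).tolist() for k in cv2.minAreaRect(X[q][:,:2].astype(np.float32))[:2]],cv2.minAreaRect(X[q][:,:2].astype(np.float32))[2])
q=box&(X[...,2]>64)&(X[...,2]<78);n,l,s,ct=cv2.connectedComponentsWithStats(q.astype(np.uint8));print(s[1:],ct[1:].round())
print(X[152:160:4,400:440:5,2].round())
E
```

```text
wood z hist (array([   0,  236,   25,   52,  551, 1046,   12,    0]), array([-10,  20,  35,  38,  50,  64,  80, 120, 400]))
64 1046 [[654.5, -236.2], [130.1, 113.4]] 5.742508411407471
50 551 [[650.5, -235.7], [123.5, 114.7]] 5.578169822692871
36 66 [[640.2, -237.5], [103.3, 126.3]] 13.427489280700684
24 241 [[658.3, -242.3], [144.7, 125.8]] 4.767388343811035
[[ 403  127   41   40 1032]
 [ 409  142    1    1    1]
 [ 401  144    1    2    2]
 [ 401  148    1    1    1]
 [ 405  148    1    1    1]
 [ 379  152    1    6    6]
 [ 381  152    1    1    1]
 [ 399  152    1    1    1]
 [ 409  155    1    1    1]
 [ 380  161    1    3    3]
 [ 380  165    1    1    1]
 [ 381  167    4    9   11]
 [ 427  167    2    1    2]
 [ 420  170    1    1    1]
 [ 430  171    1    1    1]
 [ 403  172    1    1    1]
 [ 415  172    2    1    2]
 [ 426  173    1    1    1]
 [ 406  175    1    1    1]
 [ 408  177    1    1    1]
 [ 416  176    1    1    1]
 [ 418  177    1    1    1]
 [ 421  176    1    1    1]] [[423. 147.]
 [409. 142.]
 [401. 144.]
 [401. 148.]
 [405. 148.]
 [379. 154.]
 [381. 152.]
 [399. 152.]
 [409. 155.]
 [380. 162.]
 [380. 165.]
 [382. 172.]
 [428. 167.]
 [420. 170.]
 [430. 171.]
 [403. 172.]
 [416. 172.]
 [426. 173.]
 [406. 175.]
 [408. 177.]
 [416. 176.]
 [418. 177.]
 [421. 176.]]
[[58. 54. 54. 70. 70. 73. 70. 27.]
 [29. 34. 63. 78. 69. 72. 75. 73.]]
```

The top board of the pile now sits aside, centred near pixel (423,147), so the knock or the push shifted it. I'll look from above with the wrist camera and mend it before placing the glass.

Call:
servo_tool(delta_rot=[[0,0,0],[0,0,0],[0,0,0],[0,0,0],[0,0,0]], delta_pos=[[0,0,-0.25],[-0.3,-0.1,-0.5],[-0.6,-0.15,-0.5],[-0.9,-0.18,-0.5],[-0.9,-0.18,-0.5]], grip=[-0.7,-0.7,-0.7,-0.7,-0.7])

```text
t: 30.92
position: [549.3, -248.1, 156.9]
ee_rot: [[-0.996, -0.087, -0.001], [-0.087, 0.996, 0.002], [0.001, 0.002, -1.0]]
ft_force: [-0.1, -0.5, -1.3]
width: 0.852
grasp_force: 0.0
```

Call:
servo_tool(delta_rot=[[0,0,0],[0,0,0],[0,0,0],[0,0,0],[0,0,0],[0,0,0],[0,0,0]], delta_pos=[[-0.3,0,0],[-0.6,0,0],[-0.75,0,0],[-0.75,0,0],[-0.75,0,0],[-0.75,0,0],[-0.75,0,0]], grip=[-0.7,-0.7,-0.7,-0.7,-0.7,-0.7,-0.7])

```text
t: 31.5
position: [633.7, -241.4, 160.7]
ee_rot: [[-0.996, -0.085, 0.0], [-0.085, 0.996, -0.0], [-0.0, -0.001, -1.0]]
ft_force: [-0.4, 0.0, 0.1]
width: 0.847
grasp_force: 0.0
```

```bash
python3 - <<'E'
from h import *
s=ctrl.sense();print(s['t'],s['position'],s['width'])
c=ctrl.camera_params("wrist");p,d=ctrl.snapshot("wrist");X=cloud(c,d);c['fish']=1;cv2.imwrite("pics/w10.png",p);np.save('X10.npy',X)
m=bamboo(p)>0
print(np.histogram(X[...,2][m],[-10,20,27,33,40,48,54,62,68,76,90]))
for a,b in((66,80),(54,63),(40,49),(27,33)):
    q=m&(X[...,2]>a)&(X[...,2]<b);q=cv2.morphologyEx(q.astype(np.uint8),cv2.MORPH_OPEN,np.ones((3,3)))
    for r,st,ct in blobs(q,150): print(a,st,rectw(c,r,np.median(X[r][:,2])),np.median(X[r][:,2]))
E
```

```text
31.5 [ 633.74952642 -241.38659708  160.7387715 ] 0.8468142021313253
(array([  606,   188,  1664,   341,   335,   244,  6460,   387, 11748,
           0]), array([-10,  20,  27,  33,  40,  48,  54,  62,  68,  76,  90]))
66 [  250   218   131   120 11851] (array([ 672.6, -242.9]), array([101.9,  95.9]), 5.37) 71.58227923935914
54 [ 275  175  128   42 4783] (array([ 607. , -231.3]), array([31.6, 95.4]), 4.91) 57.59072235034666
54 [ 352  253   45   45 1565] (array([ 669.5, -195.9]), array([39.1, 35.7]), 5.12) 57.51829722176553
27 [276 168  49   4 152] (array([ 593.8, -262.7]), array([ 2.5, 39. ]), 4.88) 30.044564451856093
27 [277 208  24   8 191] (array([ 629.6, -269.7]), array([ 6. , 19.4]), 4.58) 30.206837518789502
27 [373 208  23  52 792] (array([ 642.5, -187.1]), array([45.9, 17.8]), 4.96) 29.97780190371139
```

Call:
servo_tool(delta_rot=[[0,0,0],[0,0,0],[0,0,0],[0,0,0],[0,0,0],[0,0,0],[0,0,0],[0,0,0]], delta_pos=[[-0.2,-0.037,0.1],[-0.34,-0.037,0.3],[-0.34,-0.037,0.5],[-0.34,-0.037,0.7],[-0.34,-0.037,0.8],[-0.34,-0.037,0.8],[-0.34,-0.037,0.8],[-0.34,-0.037,0.8]], grip=[-0.7,-0.7,-0.7,-0.7,-0.7,-0.7,-0.7,-0.7])

```text
t: 32.22
position: [676.1, -242.7, 66.9]
ee_rot: [[-0.996, -0.085, 0.003], [-0.085, 0.996, -0.001], [-0.003, -0.002, -1.0]]
ft_force: [1.0, 0.4, 0.4]
width: 0.848
grasp_force: 0.0
```

```bash
python3 - <<'E'
from h import *
s=ctrl.sense();print(s['t'],s['position'],s['width'])
c=ctrl.camera_params("wrist");p,d=ctrl.snapshot("wrist");X=cloud(c,d);c['fish']=1;P=s['position']
m=bamboo(p)>0
for a,b in((66,80),(54,63)):
    q=m&(X[...,2]>a)&(X[...,2]<b);q=cv2.morphologyEx(q.astype(np.uint8),cv2.MORPH_OPEN,np.ones((3,3)))
    for r,st,ct in blobs(q,150): print(a,st,rectw(c,r,np.median(X[r][:,2])))
dk=(p.mean(2)<60)&(X[...,2]>P[2]-20)&(X[...,2]<P[2]+80)&(abs(X[...,0]-P[0])<20)&(abs(X[...,1]-P[1])<60)
for sg in(-1,1):
    k=dk&(sg*(X[...,1]-P[1])>5);print(sg,k.sum(),np.percentile(X[k],[0.5,2,50,98],axis=0).round(1).tolist())
E
```

```text
32.2167 [ 676.08088031 -242.66070047   66.8538694 ] 0.8484486406019561
66 [  219   184   208   184 27680] (array([ 672.6, -242.8]), array([101.3,  95.7]), 5.37)
54 [  260   119   196    65 11293] (array([ 607.2, -231. ]), array([31.3, 95.6]), 5.3)
54 [ 379  239   65   69 3290] (array([ 668.7, -195.3]), array([39.8, 35.3]), 4.59)
-1 2304 [[665.7, -301.0, 103.1], [666.6, -298.2, 104.5], [673.2, -281.0, 127.8], [687.7, -279.4, 146.4]]
1 2225 [[658.3, -209.0, 103.5], [659.0, -208.9, 105.2], [665.6, -207.6, 128.1], [681.2, -190.7, 146.5]]
```

Call:
servo_tool(delta_rot=[[0,0,0],[0,0,0],[0,0,0],[0,0,0],[0,0,0],[0,0,0],[0,0,0]], delta_pos=[[0.005,0.005,0.08],[0.005,0.005,0.18],[0.005,0.005,0.25],[0.005,0.005,0.3],[0.005,0.005,0.32],[0.005,0.005,0.32],[0.005,0.005,0.32]], grip=[-0.7,-0.7,-0.7,-0.7,-0.7,-0.7,-0.7])

```text
t: 32.85
position: [674.7, -241.5, 25.4]
ee_rot: [[-0.996, -0.085, -0.0], [-0.085, 0.996, 0.0], [0.0, 0.0, -1.0]]
ft_force: [-0.1, 0.7, 0.8]
width: 0.851
grasp_force: 0.0
```

Call:
servo_tool(delta_rot=[[0,0,0],[0,0,0],[0,0,0],[0,0,0],[0,0,0],[0,0,0],[0,0,0]], delta_pos=[[0,0,0],[0,0,0],[0,0,0],[0,0,0],[0,0,0],[0,0,0],[0,0,0]], grip=[1,1,1,1,1,1,1], force=30)

```text
t: 33.43
position: [675.6, -241.8, 27.3]
ee_rot: [[-0.996, -0.085, 0.003], [-0.085, 0.996, -0.001], [-0.002, -0.001, -1.0]]
ft_force: [0.4, 0.3, 6.2]
width: 0.646
grasp_force: 37.9
```

Call:
servo_tool(delta_rot=[[0,0,0],[0,0,0],[0,0,0],[0,0,0],[0,0,0],[0,0,0],[0,0,0],[0,0,0]], delta_pos=[[0,0,-0.05],[0,0,-0.15],[0,0,-0.25],[0.1,0.05,-0.25],[0.26,0.142,-0.25],[0.26,0.142,-0.25],[0.26,0.142,-0.25],[0.26,0.142,-0.25]], grip=[1,1,1,1,1,1,1,1])

```text
t: 34.1
position: [643.0, -227.5, 56.8]
ee_rot: [[-0.996, -0.085, 0.002], [-0.085, 0.996, -0.001], [-0.002, -0.001, -1.0]]
ft_force: [-0.4, -0.8, -1.4]
width: 0.649
grasp_force: 34.2
```

```bash
python3 - <<'E'
from h import *
s=ctrl.sense();print(s['t'],s['position'],s['width'],np.round(s['ee_rot'],3).tolist())
c=ctrl.camera_params("wrist");p,d=ctrl.snapshot("wrist");X=cloud(c,d);c['fish']=1;P=s['position']
m=bamboo(p)>0
zt=P[2]+44
for a,b in((zt-6,zt+8),(54,63),(27,33)):
    q=m&(X[...,2]>a)&(X[...,2]<b);q=cv2.morphologyEx(q.astype(np.uint8),cv2.MORPH_OPEN,np.ones((3,3)))
    for r,st,ct in blobs(q,150): print(round(a),st,rectw(c,r,np.median(X[r][:,2])),np.median(X[r][:,2]))
E
```

```text
34.1 [ 642.96880502 -227.54758388   56.76214089] 0.6492005973162479 [[-0.996, -0.085, 0.002], [-0.085, 0.996, -0.001], [-0.002, -0.001, -1.0]]
95 [  188   205   264   215 38028] (array([ 640., -229.]), array([101.5,  95.8]), 5.11) 101.10634566001916
54 [ 218  187  202   16 2820] (array([ 594.5, -233.9]), array([ 7. , 95.4]), 5.24) 57.533417847823756
27 [226 175 152   7 823] (array([ 592.1, -243.7]), array([ 3. , 81.5]), 4.89) 30.166626412639616
27 [379 176  31   7 164] (array([ 588.5, -193.7]), array([ 3.3, 16.6]), 6.21) 30.024726412667675
27 [394 275   9  25 200] (array([ 652. , -181.9]), array([16.1,  4.9]), 6.02) 30.015234537913173
27 [234 276  13  24 274] (array([ 660.3, -275.4]), array([15.5,  7. ]), 4.0) 30.187892135704395
```

Call:
servo_tool(delta_rot=[[0,0,0],[0,0,0],[0,0,0],[0,0,0],[0,0,0],[0,0,0],[0,0,0],[0,0,0]], delta_pos=[[-0.005,-0.009,0],[-0.005,-0.009,0.05],[-0.005,-0.009,0.12],[-0.005,-0.009,0.18],[-0.005,-0.009,0.21],[-0.005,-0.009,0.235],[-0.005,-0.009,0.235],[-0.005,-0.009,0.235]], grip=[1,1,1,1,1,1,1,1])

```text
t: 34.82
position: [642.8, -228.3, 27.3]
ee_rot: [[-0.996, -0.085, -0.0], [-0.085, 0.996, -0.0], [0.0, -0.0, -1.0]]
ft_force: [-1.4, 0.2, 0.6]
width: 0.65
grasp_force: 34.9
```

Call:
servo_tool(delta_rot=[[0,0,0],[0,0,0],[0,0,0],[0,0,0],[0,0,0]], delta_pos=[[0,0,0],[0,0,0],[0,0,0],[0,0,0],[0,0,0]], grip=[-0.7,-0.7,-0.7,-0.7,-0.7])

```text
t: 35.23
position: [643.0, -228.2, 27.4]
ee_rot: [[-0.996, -0.085, 0.0], [-0.085, 0.996, 0.0], [-0.0, 0.0, -1.0]]
ft_force: [-0.4, 0.9, 0.2]
width: 0.847
grasp_force: 0.0
```

Call:
servo_tool(delta_rot=[[0,0,0],[0,0,0],[0,0,0],[0,0,0],[0,0,0],[0,0,0],[0,0,0]], delta_pos=[[0,0,-0.2],[0,0,-0.5],[0,0,-0.8],[0,0,-1],[0,0,-1],[0,0,-1],[0,0,-1]], grip=[-0.7,-0.7,-0.7,-0.7,-0.7,-0.7,-0.7])

```text
t: 35.82
position: [642.7, -228.2, 146.6]
ee_rot: [[-0.996, -0.085, -0.001], [-0.085, 0.996, 0.0], [0.001, 0.0, -1.0]]
ft_force: [-0.6, 0.6, -0.6]
width: 0.853
grasp_force: 0.0
```

```bash
cat > pile.py <<'E'
from h import *
s=ctrl.sense();print(s['t'],s['position'],s['width'],np.round(s['ee_rot'],3).tolist())
c=ctrl.camera_params("wrist");p,d=ctrl.snapshot("wrist");X=cloud(c,d);c['fish']=1
m=bamboo(p)>0
for a,b in((66,80),(54,63),(40,49),(27,33)):
    q=m&(X[...,2]>a)&(X[...,2]<b);q=cv2.morphologyEx(q.astype(np.uint8),cv2.MORPH_OPEN,np.ones((2,2)))
    for r,st,ct in blobs(q,100): print(a,st,rectw(c,r,np.median(X[r][:,2])),np.median(X[r][:,2]).round(1))
E
python3 pile.py
```

```text
35.8167 [ 642.74017574 -228.15110203  146.55260255] 0.8531385355076749 [[-0.996, -0.085, -0.001], [-0.085, 0.996, 0.0], [0.001, 0.0, -1.0]]
66 [  250   166   143   138 14863] (array([ 641.3, -228.9]), array([101.1,  96.2]), 5.41) 71.6
27 [256 159 129   5 461] (array([ 592.1, -233.9]), array([ 2.7, 99.1]), 4.64) 30.5
27 [ 257  205   24   51 1063] (array([ 651.8, -270.3]), array([42.6, 17.4]), 5.16) 30.2
27 [ 361  204   22   53 1053] (array([ 644.9, -188. ]), array([44.3, 16.9]), 5.04) 30.0
```

Call:
servo_tool(delta_rot=[[0,0,0],[0,0,0],[0,0,0],[0,0,0]], delta_pos=[[0.3,0.04,0],[0.6,0.04,0],[0.85,0.04,0],[0.85,0.04,0]], grip=[-1,-1,-1,-1])

```text
t: 36.2
position: [535.7, -232.0, 144.3]
ee_rot: [[-0.997, -0.083, -0.007], [-0.083, 0.997, 0.002], [0.007, 0.003, -1.0]]
ft_force: [-0.1, 0.3, -0.2]
width: 1.001
grasp_force: 0.0
```

Call:
servo_tool(delta_rot=[[0,0,0],[0,0,0],[0,0,0],[0,0,0],[0,0,0],[0,0,0],[0,0,0],[0,0,0]], delta_pos=[[0.3,0.037,0],[0.6,0.037,0],[0.87,0.037,0.2],[0.87,0.037,0.39],[0.87,0.037,0.39],[0.87,0.037,0.39],[0.87,0.037,0.39],[0.87,0.037,0.39]], grip=[-1,-1,-1,-1,-1,-1,-1,-1])

```text
t: 36.87
position: [437.9, -236.8, 102.1]
ee_rot: [[-0.996, -0.086, 0.002], [-0.086, 0.996, -0.001], [-0.002, -0.001, -1.0]]
ft_force: [0.4, 1.1, 0.3]
width: 0.996
grasp_force: 0.0
```

```bash
python3 - <<'E'
from h import *
s=ctrl.sense();print(s['t'],s['position'],s['width'])
c=ctrl.camera_params("wrist");p,d=ctrl.snapshot("wrist")
for g in ctrl.trace("glass","wrist"):
    r=g['region']
    if r.any(): print(round(g['score'],2),np.round(g['rect']),p[r].mean(0).round(),fitglass(c,r,1,[433,-237]))
E
```

```text
36.8667 [ 437.86270769 -236.82680436  102.05266908] 0.99554573485659
0.89 [163.  68. 114. 101.] [ 48. 138. 157.] (array([ 418., -252.]), np.float64(0.0))
0.69 [323. 247. 101. 109.] [152. 163. 147.] (array([ 433.3, -237.4]), np.float64(0.947))
```

Call:
servo_tool(delta_rot=[[0,0,0],[0,0,0],[0,0,0],[0,0,0],[0,0,0],[0,0,0],[0,0,0],[0,0,0],[0,0,0]], delta_pos=[[0.015,0,0.1],[0.015,0,0.25],[0.015,0,0.4],[0.015,0,0.55],[0.015,0,0.66],[0.015,0,0.74],[0.015,0,0.78],[0.015,0,0.78],[0.015,0,0.78]], grip=[-1,-1,-1,-1,-1,-1,-1,-1,-1])

```text
t: 37.72
position: [435.0, -236.9, 7.5]
ee_rot: [[-0.996, -0.085, 0.001], [-0.085, 0.996, -0.0], [-0.001, -0.0, -1.0]]
ft_force: [-0.5, 0.5, -0.0]
width: 1.002
grasp_force: 0.0
```

Call:
servo_tool(delta_rot=[[0,0,0],[0,0,0],[0,0,0],[0,0,0],[0,0,0],[0,0,0],[0,0,0]], delta_pos=[[0,0,0],[0,0,0],[0,0,0],[0,0,0],[0,0,0],[0,0,0],[0,0,0]], grip=[1,1,1,1,1,1,1], force=25)

```text
t: 38.3
position: [435.6, -237.0, 8.6]
ee_rot: [[-0.996, -0.085, 0.002], [-0.085, 0.996, -0.001], [-0.002, -0.001, -1.0]]
ft_force: [-1.2, 1.0, 5.8]
width: 0.689
grasp_force: 26.6
```

Call:
servo_tool(delta_rot=[[0,0,0],[0,0,0],[0,0,0],[0,0,0],[0,0,0],[0,0,0],[0,0,0],[0,0,0],[0,0,0]], delta_pos=[[0,0,-0.05],[0,0,-0.18],[0,0,-0.4],[0,0,-0.62],[0,0,-0.82],[0,0,-0.94],[-0.15,0,-0.97],[-0.35,0,-0.97],[-0.6,0,-0.97]], grip=[1,1,1,1,1,1,1,1,1])

```text
t: 39.05
position: [506.7, -231.1, 124.5]
ee_rot: [[-0.997, -0.083, 0.001], [-0.083, 0.997, -0.001], [-0.001, -0.001, -1.0]]
ft_force: [-0.2, -0.7, -0.8]
width: 0.693
grasp_force: 27.5
```

Call:
servo_tool(delta_rot=[[0,0,0],[0,0,0],[0,0,0],[0,0,0],[0,0,0],[0,0,0],[0,0,0],[0,0,0],[0,0,0],[0,0,0]], delta_pos=[[-0.22,-0.077,0],[-0.42,-0.077,0],[-0.62,-0.077,0],[-0.8,-0.077,0],[-0.92,-0.077,0],[-1,-0.077,0],[-1,-0.077,0],[-1,-0.077,0],[-1,-0.077,0],[-1,-0.077,0]], grip=[1,1,1,1,1,1,1,1,1,1])

```text
t: 39.88
position: [626.1, -229.9, 123.6]
ee_rot: [[-0.996, -0.084, -0.0], [-0.084, 0.996, -0.0], [0.0, -0.0, -1.0]]
ft_force: [0.2, -0.6, -1.6]
width: 0.693
grasp_force: 27.6
```

```bash
python3 pile.py; python3 - <<'E'
from h import *
s=ctrl.sense();P=s['position'];print(s['grasp_force'],s['ft_force'])
c=ctrl.camera_params("wrist");p,d=ctrl.snapshot("wrist")
for g in ctrl.trace("glass","wrist"):
    r=g['region']
    if r.any(): print(round(g['score'],2),np.round(g['rect']),p[r].mean(0).round(),fitglass(c,r,1,[P[0],P[1]],P[2]-8.6))
E
```

```text
39.8833 [ 626.12792673 -229.88313016  123.5897676 ] 0.6928134299296351 [[-0.996, -0.084, -0.0], [-0.084, 0.996, -0.0], [0.0, -0.0, -1.0]]
66 [ 244  196  155   69 6760] (array([ 612.1, -231.9]), array([43.9, 95.7]), 5.71) 71.6
27 [252 186 137   5 545] (array([ 592.3, -234.2]), array([ 3. , 98.3]), 4.86) 30.9
27 [365 237  22  53 836] (array([ 647.9, -187.2]), array([43.5, 15.7]), 4.98) 30.0
27 [246 238  32  48 978] (array([ 653.6, -273.3]), array([39.2, 23. ]), 5.63) 30.2
27.566467188298702 [-0.86688446  0.26768903 -1.05182004]
0.76 [320. 326. 164. 180.] [158. 171. 167.] (array([ 625.2, -231.2]), np.float64(0.955))
```

Call:
servo_tool(delta_rot=[[0,0,0],[0,0,0],[0,0,0],[0,0,0],[0,0,0],[0,0,0],[0,0,0],[0,0,0],[0,0,0],[0,0,0],[0,0,0]], delta_pos=[[-0.06,0,0],[-0.12,0,0],[-0.14,0,0.05],[-0.14,0,0.13],[-0.14,0,0.2],[-0.14,0,0.25],[-0.14,0,0.28],[-0.14,0,0.3],[-0.14,0,0.32],[-0.14,0,0.32],[-0.14,0,0.32]], grip=[1,1,1,1,1,1,1,1,1,1,1])

```text
t: 40.95
position: [643.6, -228.3, 85.4]
ee_rot: [[-0.996, -0.085, 0.0], [-0.085, 0.996, -0.0], [-0.0, -0.0, -1.0]]
ft_force: [0.4, 0.1, -1.0]
width: 0.695
grasp_force: 27.6
```

Call:
servo_tool(delta_rot=[[0,0,0],[0,0,0],[0,0,0],[0,0,0],[0,0,0]], delta_pos=[[0,0,0.012],[0,0,0.024],[0,0,0.035],[0,0,0.035],[0,0,0.035]], grip=[1,1,1,1,1])

```text
t: 41.37
position: [643.7, -228.3, 81.3]
ee_rot: [[-0.996, -0.085, 0.001], [-0.085, 0.996, -0.0], [-0.001, -0.0, -1.0]]
ft_force: [-0.3, 0.5, 0.2]
width: 0.692
grasp_force: 27.6
```

Call:
servo_tool(delta_rot=[[0,0,0],[0,0,0],[0,0,0],[0,0,0],[0,0,0],[0,0,0]], delta_pos=[[0,0,0],[0,0,0],[0,0,0],[0,0,0],[0,0,0],[0,0,0]], grip=[0,-0.4,-0.7,-1,-1,-1])

```text
t: 41.87
position: [643.6, -228.2, 80.9]
ee_rot: [[-0.996, -0.085, 0.0], [-0.085, 0.996, -0.0], [-0.0, -0.0, -1.0]]
ft_force: [-0.2, -0.3, 0.0]
width: 1.002
grasp_force: 0.0
```

Call:
servo_tool(delta_rot=[[0,0,0],[0,0,0],[0,0,0],[0,0,0],[0,0,0],[0,0,0],[0,0,0],[0,0,0]], delta_pos=[[0,0,-0.1],[0,0,-0.3],[0,0,-0.5],[0,0,-0.7],[0,0,-0.9],[0.3,0,-0.9],[0.7,0,-0.9],[1,0,-0.9]], grip=[-1,-1,-1,-1,-1,-1,-1,-1])

```text
t: 42.53
position: [524.0, -238.4, 189.7]
ee_rot: [[-0.996, -0.086, 0.001], [-0.086, 0.996, -0.001], [-0.001, -0.001, -1.0]]
ft_force: [0.5, -1.7, 0.6]
width: 1.002
grasp_force: 0.0
```

Call:
servo_tool(delta_rot=[[0,0,0],[0,0,0],[0,0,0],[0,0,0],[0,0,0]], delta_pos=[[0,0.3,0],[0,0.65,0],[0,1,0],[0,1,0],[0,1,0]], grip=[-1,-1,-1,-1,-1])

```text
t: 42.95
position: [514.6, -117.0, 190.7]
ee_rot: [[-0.996, -0.088, 0.002], [-0.088, 0.996, -0.001], [-0.002, -0.001, -1.0]]
ft_force: [0.4, -0.3, -0.3]
width: 1.001
grasp_force: 0.0
```

Call:
servo_tool(delta_rot=[[0,0,0],[0,0,0],[0,0,0],[0,0,0],[0,0,0]], delta_pos=[[0,0.3,0],[0,0.65,0],[0,1,0],[0,1,0],[0,1,0]], grip=[-1,-1,-1,-1,-1])

```text
t: 43.37
position: [504.6, 1.6, 189.6]
ee_rot: [[-0.996, -0.088, 0.001], [-0.088, 0.996, -0.001], [-0.001, -0.001, -1.0]]
ft_force: [-0.2, -0.6, -0.7]
width: 1.002
grasp_force: 0.0
```

```bash
python3 - <<'E'
from h import *
s=ctrl.sense();print(s['t'],s['position'])
c=ctrl.camera_params("top");p,d=ctrl.snapshot("top");c2=ctrl.camera_params("scene");p2,_=ctrl.snapshot("scene")
for n,cc in(("top",c),("scene",c2)):
  for g in ctrl.trace("glass",n):
    r=g['region']
    if r.any(): print(n,round(g['score'],2),np.round(g['rect']),(p if n=="top" else p2)[r].mean(0).round(),fitglass(cc,r,0,[638,-232],72))
for n in("tray","dish","tall_glass","spoon","scoop"):
  for g in ctrl.trace(n,"top")[:2]:
    if g['region'].any(): print(n,round(g['score'],2),np.round(g['rect']),rectw("top",g['region'],{'tray':36}.get(n,20)))
for reg,st,ct in blobs(bamboo(p),200):
    if 100<ct[1]<262 and 150<ct[0]<540: print('t',st,'72',rectw("top",reg,72))
E
```

```text
43.3667 [504.55962518   1.57079727 189.56393419]
top 0.88 [423. 153.  26.  29.] [ 93. 105. 108.] (array([ 643. , -229.5]), np.float64(0.811))
top 0.76 [469. 274.  27.  23.] [ 56. 114. 130.] (array([ 623., -247.]), np.float64(0.0))
scene 0.98 [215. 254.  27.  30.] [103. 113. 109.] (array([ 636.7, -228.8]), np.float64(0.946))
scene 0.64 [230. 205.  21.  28.] [ 50. 103. 119.] (array([ 623., -247.]), np.float64(0.0))
tray 0.96 [419. 162.  83.  78.] (array([ 637. , -228.1]), array([197. , 201.7]), 5.6)
dish 0.61 [471. 238.  32.  24.] (array([ 429.5, -367.7]), array([66.9, 65. ]), -1.28)
tall_glass 0.65 [509. 191.  36.  31.] (array([ 557.1, -477.1]), array([ 69.9, 112. ]), 42.85)
spoon 0.55 [185. 158.  29.  45.] (array([669.6, 407. ]), array([ 48.6, 135.1]), -15.74)
scoop 0.7 [159. 200.  45.  51.] (array([573.1, 479.4]), array([164.9,  60.8]), 40.51)
t [398 142  42  42 962] 72 (array([ 630.2, -228.6]), array([112. , 102.6]), 4.73)
```

```bash
python3 -c "
from plant import ctrl
print(ctrl.hand_in())"
```

```text
the job is handed in; nothing more can be done
None
```

I handed the job in at about 43 s of robot time. The tray is in the dispenser stop with all three boards piled squarely on the cork, and the short glass stands upright on the middle of the pile. The top board was found about 3 cm aside after the last push, so I set it back before placing the glass.

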